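# Set out abrasive rolls from the dispenser

### The arm

A 7-joint arm with a two-finger parallel gripper is mounted at the origin on the work surface. World frame = base frame: x ahead of the robot, y to its left, z up, the work surface at z = 0. Lengths are in mm, angles in rad, forces in N, time in s.
With the tool pointing down it reaches from about 400 to 850 mm from the base axis. Payload 4.5 kg.
Tool frame: the origin (TCP) lies on the centre line of the jaws, within the pads' length; the fingertips stand 14 mm ahead of it and the grasp point (between the pads) lies 5 mm behind it; x points along the fingers, z is the direction in which the jaws open and shut, and the axes are right-handed (so a half turn about x gives the same grasp; the last joint's range is limited). The gripper opens to 85 mm and grips with 20 to 120 N. Pads are 22 mm wide; open, the fingers measure 114 mm over their backs; the gripper's body (76 mm by 85 mm) begins 54 mm behind the grasp point. The pads swing forward as they close: fully open they stand 13 mm farther back than shut.
Start: joints at [1.153, 0.689, -0.195, 1.565, 0.157, 0.902, -0.215], TCP at [272.898, -562.301, 216.117] pointing down, gripper open.
Joint ranges: [-3.01, 3.01], [-0.46, 2.08], [-1.47, 1.51], [0.13, 2.56], [-1, 4.14], [0.04, 2.09], [-2.66, 2.66]. Speed limits (rad/s): [2.57, 2.57, 3.14, 3.14, 3.14, 3.14, 3.14].

### API

Orientations are given as a rotation vector (axis times angle).
In Python, from workcell import manip gives the robot as it stands. The module is installed in compiled form; this text tells all that it offers.
- The arm moves only by the tool step_arm, never from a script. Its argument "steps" is a list of rows, each a list of 5 numbers: the opening, from 0 (shut) to 1 (fully open), then the shift along the world's x, y, z in mm, then the turn about the world's z in degrees. A call has 1 to 5 rows; each row shifts and turns the pose as measured when the row begins; what a row does not reach is not made up. A row lasts 1/12 s, in which the tool goes at most 41.7 mm and 7.16 degrees, less where a joint would pass 70% of its speed; a pose out of reach is approached as far as the arm can. A call with a gripper value outside its range is refused whole. The fingers move at their own pace and stop on an object; "force" is the grip in N (left out, the last holds). Time passes only in rows, so rows that do not move let the fingers close. It gives the time, the measured TCP pose, the force and the opening at its end, in the units of the state.
- manip.sense(): the state, without advancing time (a new reading comes with each control period).
- manip.camera(name): name is "scene" or "top"; returns a dict with "frame" (480x640x3 uint8, red, green, blue), "intrinsics" (3x3 intrinsics, pixels), "R" (3x3) and "t" (3): a world point X has camera coordinates R X + t. Camera axes: x right, y down, z forward; pixel columns grow to the right and rows downward; lengths in mm; the calibration is good to about 2 mm. A picture is of the moment at which its call begins. There is no depth.
- manip.close_job(): hands the job in, once; it reports no verdict.
Trained networks look in a picture, given as the dict that the camera call returned (one of the last four; its "shot" number tells which), for a name from the list of things; names that differ only in an ending like _2 or _b are one class to them, and where a whole thing is asked for, a point or a joint stands for the part that bears it (a point fixed in the world has none). Each returns a list of dicts, best first, with "confidence" (0 to 1); they miss things now and then, are a little off and sometimes report something else, mostly with a low value. They report only what shows in the picture. A call takes as long as a camera call.
- manip.recognise(picture, name): "position" ([column, row] in pixels, amid what is visible of it).
- manip.masks_of(picture, name): "pixels" (480x640 bool, what is visible of it) and "position" ([column, row] in pixels, amid what is visible of it).
- manip.mark_of(picture, name): "position" ([column, row] in pixels: a listed point, or the origin of a listed thing).
The state is a dict: "time": time; "joints": joint angles; "joint_velocities": joint speeds; "joint_efforts": joint torques, N m; "ee_pos": TCP position; "tool_rot": TCP orientation; "ft_force": force on the tool from outside, world axes, zero at the start; "moment": the same for the moment, N m; "finger_gap": opening from 0.0 (shut) to 1.0 (fully open).
Only numpy, scipy, OpenCV 4.12 (cv2) and the standard library are available. Lean on these libraries where they do the work, as an engineer would, in place of code of your own. Each camera call takes 0.05 s, during which the arm holds its last target.

### The job

Set out the abrasive rolls for the finishing work: swing the keeper bar well clear of the dispenser's posts, slide every roll up off its post and set it flat on the bench - each slim tall roll midway between two neighbouring tins of the row of three (one roll to a gap, either gap), the wide flat roll straight across the glue mug from its handle, with about 3 cm of clear bench between mug and roll, and the little roll straight ahead of the toe (the knob end) of the block plane, likewise about 3 cm clear of it. Finish by swinging the bar fully back over the posts, and leave everything else where it is; if the mug or plane gets shifted, its roll must end up right for where it then stands.

Things in the scene. Friction and masses are not known exactly. Their poses are not given: they have to be found in the camera images.
- rack: Roll dispenser: a wooden base board 100 x 390 x 15 mm fixed to the bench on the right, with four upright steel posts (16 mm in diameter, tops 80 mm above the bench) in a row along its y axis at x = 0, y = -120, -40, +40, +120 mm. Rolls rest on the board, 15 mm above the bench. Origin on the bench, midway along the row of posts.
- keeper (a joint): Flat aluminium keeper bar, 24 x 7 mm, reaching 340 mm from its pivot, 3 mm above the post tops (83 to 90 mm above the bench), so no roll can come off. It swings level: 0 = over all posts, growing clockwise from above (free end to the rack's +x side) to 1.9 rad; 1.57 is square to the row and well clear. Turns easily (0.06 N m friction), stays where left.
- keeper_pivot (a point): Pivot of the keeper bar, at its underside, 83 mm above the bench: in the rack frame at x = 0, y = -200 mm.
- slim_a: Cardboard-brown wound abrasive roll, a ring with a 24 mm bore: slim and tall, 50 mm outside diameter, 50 mm high; slim_a and slim_b are alike and interchangeable. It starts on one of the four posts of the dispenser (which one varies), lying flat on the base board. Origin at the centre of its underside, z up its axis.
- slim_b: Cardboard-brown wound abrasive roll, a ring with a 24 mm bore: slim and tall, 50 mm outside diameter, 50 mm high; slim_a and slim_b are alike and interchangeable. It starts on one of the four posts of the dispenser (which one varies), lying flat on the base board. Origin at the centre of its underside, z up its axis.
- wide: Cardboard-brown wound abrasive roll, a ring with a 24 mm bore: wide and flat, 66 mm outside diameter, 25 mm high. It starts on one of the four posts of the dispenser (which one varies), lying flat on the base board. Origin at the centre of its underside, z up its axis.
- little: Cardboard-brown wound abrasive roll, a ring with a 24 mm bore: the little one, 42 mm outside diameter, 24 mm high. It starts on one of the four posts of the dispenser (which one varies), lying flat on the base board. Origin at the centre of its underside, z up its axis.
- tins: Row of three equal steel tins with paper labels, 58 mm in diameter, 60 mm high, standing fast on the bench at the back, 135 mm from centre to centre along this body's y axis (77 mm clear between neighbours). Origin on the bench under the middle tin.
- gap0 (a point): Point on the bench midway between the middle tin and the tin to its right as seen from the robot.
- gap1 (a point): Point on the bench midway between the middle tin and the tin to its left as seen from the robot.
- mug: White ceramic glue mug filled to the brim (a flat tan disc inside the rim), 72 mm in diameter, 65 mm high, loose, with one handle on its +y side; the side across from the handle is -y. Origin at the centre of its underside. Centre of the wide roll when 30 mm clear: 99 mm along -y.
- plane: Small steel block plane, sole 110 x 46 mm, 45 mm high, loose. Its toe is the +x end, with the round wooden knob on top; the sloping iron rises towards the heel (-x). Origin at the centre of its sole; the toe's edge is 55 mm along +x. Centre of the little roll when 30 mm clear: 106 mm along +x.
- keeper_knob (a point): Grip point on the wooden knob that stands on the keeper bar 105 mm from the pivot: 18 mm in diameter, 36 mm high (90 to 126 mm above the bench); this point is on its axis 114 mm above the bench.
- chisel: Wood chisel with wooden handle, 210 mm long, lying left of the work. Bystander, leave it where it is.
- offcut: Wooden offcut 60 x 35 x 25 mm. Bystander, leave it where it is.
- fret: Flat wooden disc, 90 mm in diameter, 14 mm high, behind the dispenser. Bystander, leave it where it is.
- finial: Small turned wooden finial, 32 mm in diameter and high, standing on the bench between the tins and the plane/mug. Bystander, leave it where it is.
- bracket: Curved wooden bracket, 22 mm high, about 190 mm long, behind the dispenser. Bystander, leave it where it is.

How it is judged:
By the outcome, as a careful person would: the job done as asked, in the order asked, and still so for the second after the job is handed in, with the robot touching nothing.
Of slim_a, slim_b, wide, little only 3 to 4 are there at a start; the rules pass over those that are not, and their reading is None.
At some moment in a run one of mug, plane may be knocked a few centimetres aside while the robot is not near it.
It also fails if it takes over 208 s, if anything falls off the work surface, if the arm or the gripper's body presses on something with over 40 N, if the wrist force passes 120 N, or if a joint passes its speed limit or range.

## Working session

There is one attempt and no reset: what is moved stays moved. The work goes in short steps, Python scripts to look and compute and a tool call to move; the robot and the scene stay as the last step left them, time stands still between calls to the robot, and variables do not carry over. Pictures are saved under pics/ and viewed, and the job is handed in when it is done.

Besides the shell and the picture viewer there is one more tool, called after "Call:" as name([rows], argument=value, ...), one row to a line, values as JSON. step_arm: Moves the arm, as the interface text tells. Its arguments: {"type":"object","properties":{"steps":{"type":"array"},"force":{"type":"number"}},"required":["steps"]}

```bash
mkdir -p pics; ls
python3 - <<'E'
from workcell import manip
import cv2
print(manip.sense())
for n in("scene","top"):
    p=manip.camera(n); cv2.imwrite(f"pics/{n}0.png",p["frame"][:,:,::-1]); print(n,p["intrinsics"],p["R"],p["t"],p["shot"])
E
```

```text
pics
{'time': 0.0, 'joints': array([ 1.15281598,  0.68996396, -0.19454505,  1.5663708 ,  0.1572787 ,
        0.90248085, -0.2150845 ]), 'joint_velocities': array([ 2.27667274e-04, -1.03669600e-03,  2.49604341e-05,  2.65726367e-04,
       -4.36141944e-05,  1.74814168e-03,  1.42491984e-03]), 'joint_efforts': array([ 9.83044119e-04, -5.39607775e+01, -1.26666382e+00, -1.58543372e+01,
        8.96413199e-03,  9.50680173e-03, -2.57091534e-05]), 'ee_pos': array([ 272.52981945, -561.69186278,  215.29020957]), 'tool_rot': array([ 0.87115843,  1.39136672, -0.86970203]), 'ft_force': array([ 0.55943883, -0.24797878,  0.60044658]), 'moment': array([-0.00145658, -0.01472272, -0.02118192]), 'finger_gap': 1.002535054559562}
scene [[608.52984829   0.         328.98313194]
 [  0.         608.52984829 243.93565224]
 [  0.           0.           1.        ]] [[-5.87242642e-01  8.09410724e-01  5.98929277e-04]
 [ 5.56340477e-01  4.04172674e-01 -7.26036998e-01]
 [-5.87904203e-01 -4.26026677e-01 -6.87655377e-01]] [ 266.28745438 -243.64326316 1892.72661174] 1
top [[595.04012851   0.         320.86187133]
 [  0.         595.04012851 242.25703786]
 [  0.           0.           1.        ]] [[ 0.0079327  -0.99995142  0.00585125]
 [-0.97716868 -0.00899409 -0.21227454]
 [ 0.21231685 -0.00403375 -0.97719255]] [  24.41289484  537.77311144 1462.52920198] 2
```

View pics/top0.png

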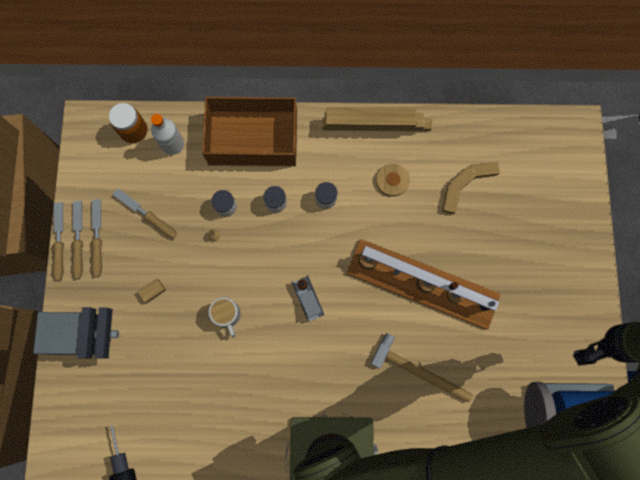

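View pics/scene0.png

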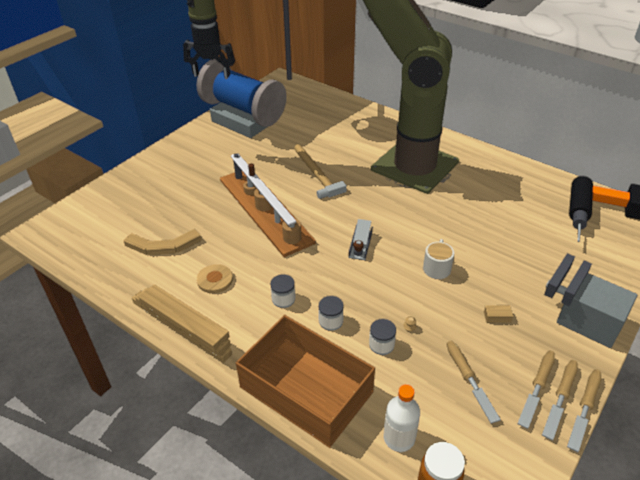

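```bash
cat > h.py <<'E'
from workcell import manip
import numpy as np, cv2
def ray(p,uv,z):
    d=p["R"].T@np.linalg.inv(p["intrinsics"])@np.array([uv[0],uv[1],1.])
    c=-p["R"].T@p["t"]; return c+d*(z-c[2])/d[2]
def proj(p,X):
    q=p["intrinsics"]@(p["R"]@np.asarray(X,float)+p["t"]); return q[:2]/q[2]
def tri(p1,u1,p2,u2):
    A=[];b=[]
    for p,u in((p1,u1),(p2,u2)):
        P=p["intrinsics"]@np.c_[p["R"],p["t"]]
        for k in(0,1):
            r=u[k]*P[2]-P[k]; A.append(r[:3]); b.append(-r[3])
    return np.linalg.lstsq(np.array(A),np.array(b),rcond=None)[0]
def crop(p,c,hw,name,f=4):
    x,y=map(int,c); im=p["frame"][max(0,y-hw[1]):y+hw[1],max(0,x-hw[0]):x+hw[0],::-1]
    cv2.imwrite("pics/"+name,cv2.resize(im,None,fx=f,fy=f,interpolation=cv2.INTER_CUBIC))
E
python3 - <<'E'
from h import *
s=manip.camera("scene");t=manip.camera("top")
np.set_printoptions(precision=1,suppress=True)
for n in "rack keeper_pivot keeper_knob slim_a wide little tins gap0 gap1 mug plane finial".split():
    for nm,p in(("s",s),("t",t)):
        z={"keeper_pivot":83,"keeper_knob":114,"slim_a":15,"wide":15,"little":15}.get(n,0)
        for d in manip.mark_of(p,n)[:4]: print(n,nm,round(d["confidence"],2),np.array(d["position"]),ray(p,d["position"],z))
crop(s,(268,205),(60,60),"rs.png",5);crop(t,(425,285),(85,50),"rt.png",4)
E
```

```text
rack s 0.61 [271.3 219.4] [ 457.4 -197.1    0. ]
rack s 0.51 [495.5 320.8] [425.8 467.8   0. ]
rack s 0.18 [435.7 269.8] [360.3 271.5   0. ]
rack t 0.63 [409.4 277.3] [ 458.2 -204.2    0. ]
keeper_pivot s 0.87 [238.9 157.9] [ 372.9 -384.1   83. ]
keeper_pivot s 0.48 [269.5 219. ] [ 528.8 -136.5   83. ]
keeper_pivot s 0.39 [249.9 168.5] [ 393.1 -323.6   83. ]
keeper_pivot t 0.9 [490.5 308.2] [ 370.1 -388.9   83. ]
keeper_pivot t 0.28 [153.4 288.7] [411.1 441.   83. ]
keeper_knob s 0.95 [249.6 169.6] [ 427.6 -290.7  114. ]
keeper_knob t 0.95 [455.4 287.2] [ 416.9 -297.4  114. ]
slim_a s 0.78 [260.8 205.3] [ 440.8 -248.6   15. ]
slim_a s 0.63 [289.3 238.8] [502.3 -95.7  15. ]
slim_a t 0.51 [425.5 287.6] [ 429.2 -242.9   15. ]
slim_a t 0.5 [367.7 261.6] [496.3 -93.9  15. ]
wide t 0.25 [456.9 283.7] [ 440.1 -324.7   15. ]
little s 0.62 [251.1 188.5] [ 399.  -321.8   15. ]
little t 0.62 [451.6 294.6] [ 411.6 -309.8   15. ]
tins s 0.96 [335.9 320.7] [647.9 161.4   0. ]
tins t 0.66 [275.2 201.9] [660.1 152.6   0. ]
gap0 s 0.83 [309.1 311.7] [663.2  93.1   0. ]
gap0 s 0.56 [355.8 333.1] [650.9 220.3   0. ]
gap0 t 0.97 [251.2 203.4] [655.3 217.    0. ]
gap1 s 0.83 [309.1 311.7] [663.2  93.1   0. ]
gap1 s 0.56 [355.8 333.1] [650.9 220.3   0. ]
gap1 t 0.97 [251.2 203.4] [655.3 217.    0. ]
mug s 0.6 [435.6 271.7] [366.4 274.6   0. ]
mug t 0.79 [226.7 310.3] [367.7 271.    0. ]
plane s 0.64 [360.  243.7] [393.5  59.6   0. ]
plane s 0.32 [436.9 267.7] [351.8 270.4   0. ]
plane t 0.76 [309.4 296.1] [406.4  57.5   0. ]
plane t 0.34 [491.1 303.6] [ 390.9 -415.2    0. ]
finial s 0.5 [409.3 324.4] [555.3 307.9   0. ]
finial t 0.5 [213.3 234.5] [568.5 314.9  -0. ]
```

View pics/rs.png

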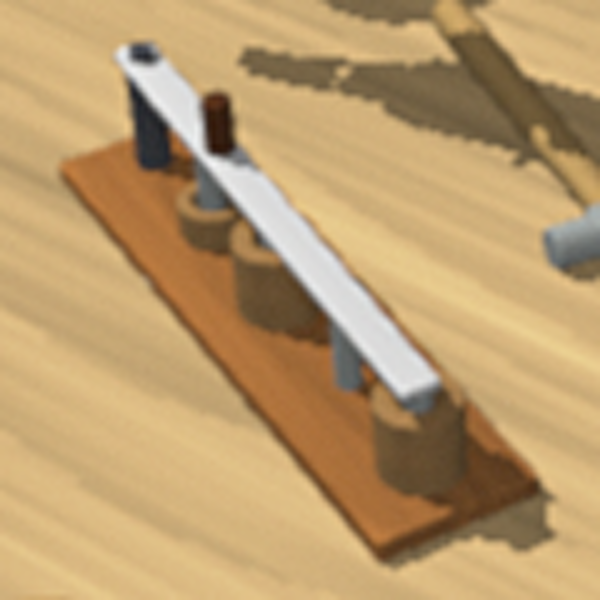

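View pics/rt.png

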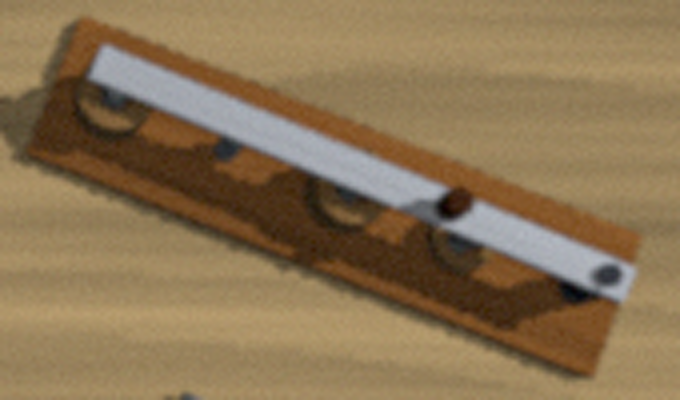

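```bash
cat >> h.py <<'E'
np.set_printoptions(precision=1,suppress=True)
E
python3 - <<'E'
from h import *
from scipy.optimize import minimize
s=manip.camera("scene");t=manip.camera("top")
M={}
for nm,p in(("s",s),("t",t)):
    r=manip.masks_of(p,"rack")
    print(nm,[(round(d["confidence"],2),d["pixels"].sum()) for d in r])
    M[nm]=r[0]["pixels"]
    im=p["frame"][:,:,::-1].copy(); im[M[nm]]=im[M[nm]]//2+np.array([0,120,0],np.uint8)
    c=(268,205) if nm=="s" else (425,285)
    crop({"frame":im[:,:,::-1]},c,(80,60),f"m{nm}.png",4)
# corner based
st=[np.array(q)/5+[208,145] for q in [(60,168),(380,552),(540,483)]]
tt=[np.array(q)/4+[340,235] for q in [(85,18),(640,235),(590,372),(30,152)]]
for q in st: print("s",ray(s,q,15))
for q in tt: print("t",ray(t,q,15))
E
```

```text
s [(0.92, np.int64(3051))]
t [(0.64, np.int64(5239))]
s [ 417.7 -428.5   15. ]
s [559.9 -67.2  15. ]
s [469.1 -31.4  15. ]
t [555.2 -77.4  15. ]
t [ 414.9 -435.2   15. ]
t [ 326.8 -398.3   15. ]
t [465.7 -41.1  15. ]
```

View pics/ms.png

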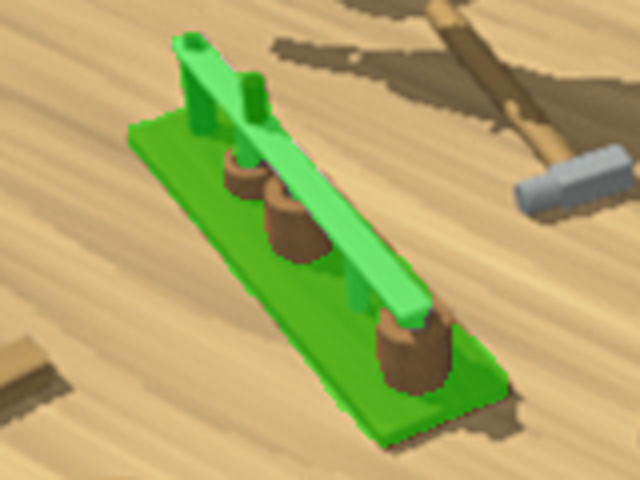

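View pics/mt.png

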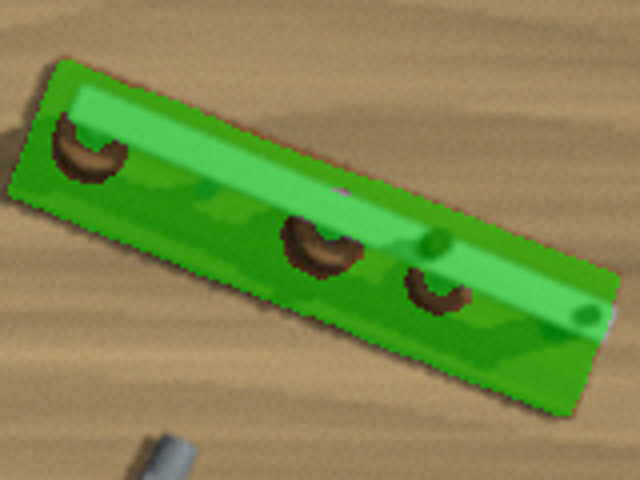

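```bash
cat > fit.py <<'E'
from h import *
from scipy.optimize import least_squares
s=manip.camera("scene");t=manip.camera("top")
S=lambda a,b:np.array([a,b])/5+[208,145]
T=lambda a,b:np.array([a,b])/4+[340,235]
# model pts (x,y,z, useoffset)
hw=12
obs=[(s,S(145,52),(0,-200,91),0),(s,S(440,380),(-hw,140,90),0),(s,S(398,397),(hw,140,90),0),(s,S(217,98),(0,-95,126),0),
(t,T(607,273),(0,-200,91),0),(t,T(105,43),(hw,140,90),0),(t,T(88,80),(-hw,140,90),0),(t,T(457,200),(0,-95,126),0),
(s,S(60,168),(50,-195,15),1),(s,S(380,552),(50,195,15),1),(s,S(540,483),(-50,195,15),1),
(t,T(85,18),(50,195,15),1),(t,T(640,235),(50,-195,15),1),(t,T(590,372),(-50,-195,15),1),(t,T(30,152),(-50,195,15),1)]
def res(v,full=False):
    x,y,a,b=v[:4]; sh={id(s):v[4:6],id(t):v[6:8]}
    r=[]
    for p,u,m,o in obs:
        mx,my,mz=m; my+=b*o
        X=[x+mx*np.cos(a)-my*np.sin(a),y+mx*np.sin(a)+my*np.cos(a),mz]
        r.append(proj(p,X)+sh[id(p)]-u)
    if full: return np.array(r)
    return np.r_[np.ravel(r),v[4:]*1.]
f=least_squares(res,[450,-200,-.4,-20,0,0,0,0],loss="soft_l1")
v=f.x; print(v, np.degrees(v[2])); print(res(v,True))
x,y,a,b=v[:4]
for k in(-120,-40,40,120,-200,-95): print(k,x-k*np.sin(a),y+k*np.cos(a))
print("knob at1.57",x+200*np.sin(a)+105*np.cos(a), y-200*np.cos(a)+105*np.sin(a))
E
python3 fit.py
```

```text
[ 456.2 -204.8   -0.4  -33.1    0.9    0.2    0.7   -0. ] -22.331494254612103
[[-0.6  1. ]
 [ 1.5 -0.2]
 [ 1.7 -0.4]
 [-0.   0.2]
 [ 0.5  0.5]
 [-1.1  0.8]
 [-0.4  0.2]
 [ 1.   0.2]
 [-0.2 -0.8]
 [-2.1  0.1]
 [-1.   0. ]
 [-0.6 -3.3]
 [ 0.5 -0.4]
 [ 0.2  1.3]
 [-1.2 -2.2]]
-120 410.6437485929109 -315.7785245668455
-40 441.040922193789 -241.77844458663145
40 471.4380957946672 -167.77836460641737
120 501.8352693955453 -93.77828462620333
-200 380.2465749920327 -389.77860454705956
-95 420.14286534318535 -292.6534995730286
knob at1.57 477.37167996606365 -429.67489489821213
```

```bash
sed -i 's/x,y,a,b=v\[:4\]; sh/x,y,a,b=v[:4]; k=v[8]; sh/; s/        mx,my,mz=m; my+=b\*o/        mx,my,mz=m; my+=b*o\n        if not o: c=my+200; mx,my=mx*np.cos(k)+c*np.sin(k),-200+c*np.cos(k)-mx*np.sin(k)/; s/v\[4:\]\*1/v[4:8]*1/; s/0,0,0,0\],loss/0,0,0,0,0],loss/' fit.py; python3 fit.py
```

```text
[ 453.1 -203.6   -0.4  -33.3    0.7    0.4    0.7    0.1    0. ] -21.608973457849626
[[-0.6  1. ]
 [ 0.3  0.3]
 [ 0.5  0. ]
 [-0.4  0.3]
 [ 0.4  0.9]
 [-0.6 -0.1]
 [-0.  -0.7]
 [ 1.   0.2]
 [-0.2 -0.7]
 [-0.5 -0.5]
 [ 0.3 -0.8]
 [-1.5 -1.4]
 [ 0.3 -0.2]
 [ 0.4  1.7]
 [-1.7 -0.1]]
-120 408.89379745748465 -315.15244465480015
-40 438.3554107695755 -240.774939042896
40 467.81702408166626 -166.39743343099184
120 497.2786373937571 -92.01992781908768
-200 379.4321841453939 -389.5299502667043
-95 418.100551617513 -291.9094741510801
knob at1.57 477.0526602610181 -428.1983177388235
```

```bash
cat >> h.py <<'E'
from scipy.spatial.transform import Rotation
def st():
    s=manip.sense(); z=Rotation.from_rotvec(s["tool_rot"]).as_matrix()
    print("t %.2f"%s["time"],"pos",s["ee_pos"],"jawyaw %.1f"%np.degrees(np.arctan2(z[1,2],z[0,2])),"toolx",z[:,0].round(2),"F",s["ft_force"],"gap %.2f"%s["finger_gap"],"j",s["joints"].round(2))
    return s
E
python3 -c "
from h import *
st()"
```

```text
t 1.80 pos [ 272.9 -562.3  216.1] jawyaw -64.1 toolx [ 0. -0. -1.] F [-0.  -0.   1.1] gap 1.00 j [ 1.1  0.7 -0.2  1.6  0.2  0.9 -0.2]
```

Call:
step_arm([
  [1,18,34,0,5],
  [1,18,34,0,7],
  [1,18,34,0,7],
  [1,18,34,0,7],
  [1,18,34,0,7],
], force=30)

```text
time: 2.22
ee_pos: [357.1, -397.7, 216.0]
tool_rot: [0.416, 1.524, -0.433]
ft_force: [1.1, -0.7, 0.5]
finger_gap: 1.001
```

Call:
step_arm([
  [1,18,34,0,7],
  [1,18,34,0,3],
  [1,18,30,-10,0],
  [1,10,10,-20,0],
  [1,0,0,0,0],
])

```text
time: 2.63
ee_pos: [429.4, -275.7, 187.9]
tool_rot: [0.263, 1.539, -0.273]
ft_force: [-0.4, -0.9, 0.1]
finger_gap: 1.002
```

```bash
python3 -c "
from h import *
st()"
```

```text
t 2.63 pos [ 429.4 -275.7  187.9] jawyaw -19.6 toolx [ 0. -0. -1.] F [-0.4 -0.9  0.1] gap 1.00 j [ 0.7  0.6 -0.4  1.9  0.3  0.7 -0.2]
```

Call:
step_arm([
  [1,-9,-16,0,0],
  [1,0,0,-30,0],
  [1,0,0,0,0],
])

```text
time: 2.88
ee_pos: [422.1, -291.9, 158.8]
tool_rot: [0.259, 1.537, -0.27]
ft_force: [0.4, 0.3, 0.3]
finger_gap: 0.999
```

```bash
python3 -c "
from h import *
st()
s=manip.camera('scene');t=manip.camera('top')
crop(s,(255,180),(50,50),'k1s.png',5);crop(t,(445,285),(50,50),'k1t.png',5)"
python3 -c "
import cv2,numpy as np
cv2.imwrite('pics/k1.png',np.hstack([cv2.resize(cv2.imread('pics/k1%s.png'%c),(400,400)) for c in 'st']))"
```

```text
t 2.88 pos [ 422.1 -291.9  158.8] jawyaw -19.4 toolx [ 0. -0. -1.] F [0.4 0.3 0.3] gap 1.00 j [ 0.7  0.6 -0.3  2.   0.4  0.6 -0.2]
```

View pics/k1.png

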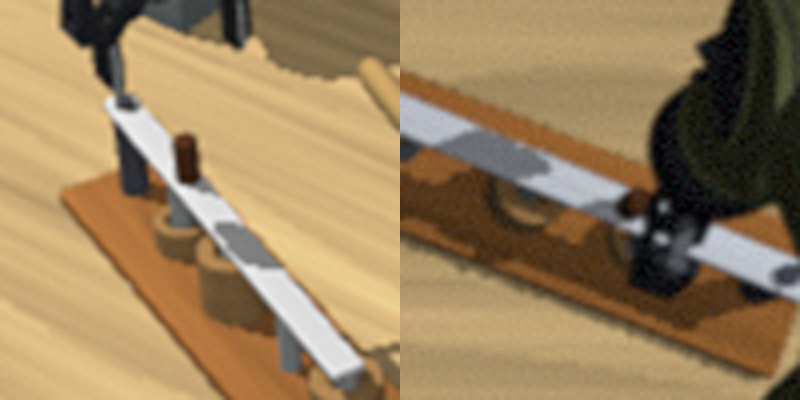

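```bash
python3 -c "
from h import *
s=manip.camera('scene');t=manip.camera('top')
for p,o in((s,(205,130)),(t,(395,235))):
  for z in(93,114,126,145): print((proj(p,[422,-292,z])-o)*4)"
```

```text
[185.  178.2]
[182.3 153.9]
[180.8 139.8]
[178.4 117.2]
[224.7 205.3]
[232.4 200.4]
[236.8 197.6]
[244. 193.]
```

Call:
step_arm([
  [1,0,0,-30,0],
  [1,0,0,-16,0],
  [0,0,0,0,0],
  [0,0,0,0,0],
  [0,0,0,0,0],
], force=40)

```text
time: 3.5
ee_pos: [429.5, -296.9, 123.0]
tool_rot: [0.254, 1.516, -0.278]
ft_force: [0.1, 0.4, 1.2]
finger_gap: 0.601
```

Call:
step_arm([
  [0,0,0,0,0],
  [0,0,0,0,0],
  [0,0,0,0,0],
])

```text
time: 3.75
ee_pos: [431.2, -297.9, 126.3]
tool_rot: [0.252, 1.511, -0.28]
ft_force: [1.2, -0.5, 0.8]
finger_gap: 0.141
```

```bash
python3 -c "
from h import *
st()
s=manip.camera('scene');t=manip.camera('top')
crop(s,(255,180),(50,50),'k2s.png',5);crop(t,(445,285),(50,50),'k2t.png',5)
cv2.imwrite('pics/k2.png',np.hstack([cv2.resize(cv2.imread('pics/k2%s.png'%c),(400,400)) for c in 'st']))"
```

```text
t 3.75 pos [ 431.2 -297.9  126.3] jawyaw -19.5 toolx [ 0. -0. -1.] F [ 1.2 -0.5  0.8] gap 0.14 j [ 0.7  0.7 -0.3  2.   0.4  0.5 -0.3]
```

View pics/k2.png

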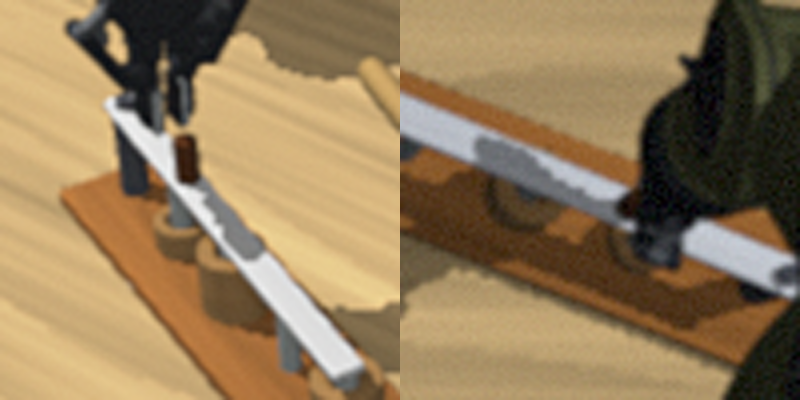

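```bash
python3 -c "
from h import *
S=st()
s=manip.camera('scene');t=manip.camera('top')
for p,o in((s,(205,130)),(t,(395,235))):
  for z in(112,126,150): print((proj(p,[431,-298,z])-o)*4)
for n,p in(('s',s),('t',t)):
  c=proj(p,[431,-298,126]); im=p['frame'].copy(); cv2.circle(im,tuple(c.astype(int)),2,(255,0,0),-1); crop({'frame':im},c,(40,40),'k3%s.png'%n,10)
cv2.imwrite('pics/k3.png',np.hstack([cv2.resize(cv2.imread('pics/k3%s.png'%c),(400,400)) for c in 'st']))"
```

```text
t 3.85 pos [ 431.1 -297.9  126. ] jawyaw -19.5 toolx [ 0. -0. -1.] F [ 0.3  0.2 -0.3] gap 0.00 j [ 0.7  0.7 -0.3  2.   0.4  0.5 -0.3]
[167.5 159.5]
[165.6 143. ]
[162.3 114.4]
[240.9 186.3]
[246.2 182.8]
[255.5 176.8]
```

View pics/k3.png

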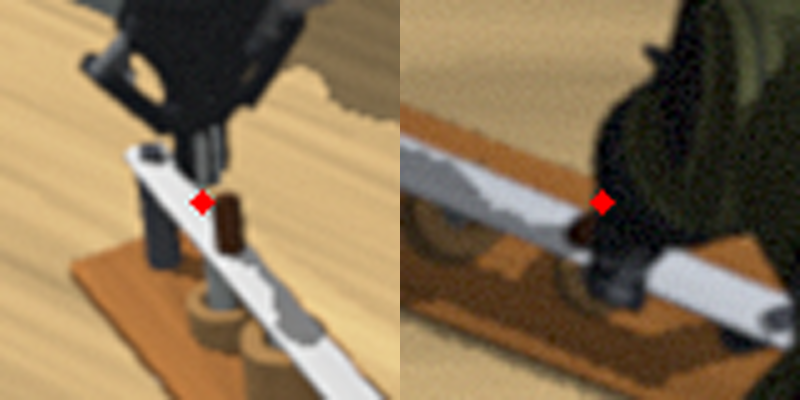

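```bash
python3 -c "
from h import *
s=manip.camera('scene');t=manip.camera('top')
c1=proj(s,[431,-298,126]);c2=proj(t,[431,-298,126])
print(c1,c2,tri(s,c1+[.5,-4.4],t,c2+[2.6,20]), -t['R'].T@t['t'], -s['R'].T@s['t'])
crop(s,c1,(60,45),'k4s.png',7);crop(t,c2,(60,45),'k4t.png',7)
cv2.imwrite('pics/k4.png',np.vstack([cv2.resize(cv2.imread('pics/k4%s.png'%c),(400,300)) for c in 'st']))"
```

```text
[246.4 165.8] [456.5 280.7] [ 392.5 -317.1  107.3] [ 214.8   35.1 1543.2] [1404.7  689.3 1124.5]
```

View pics/k4.png

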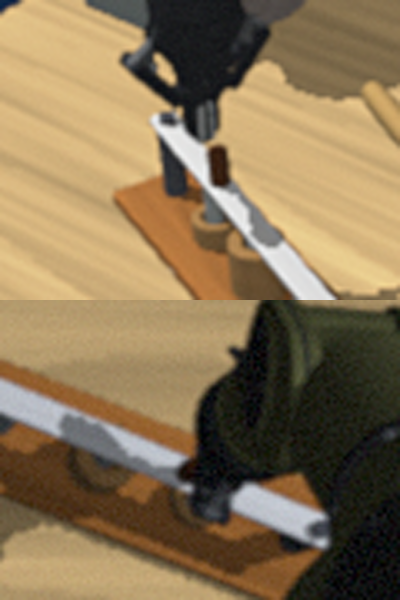

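View pics/k4t.png

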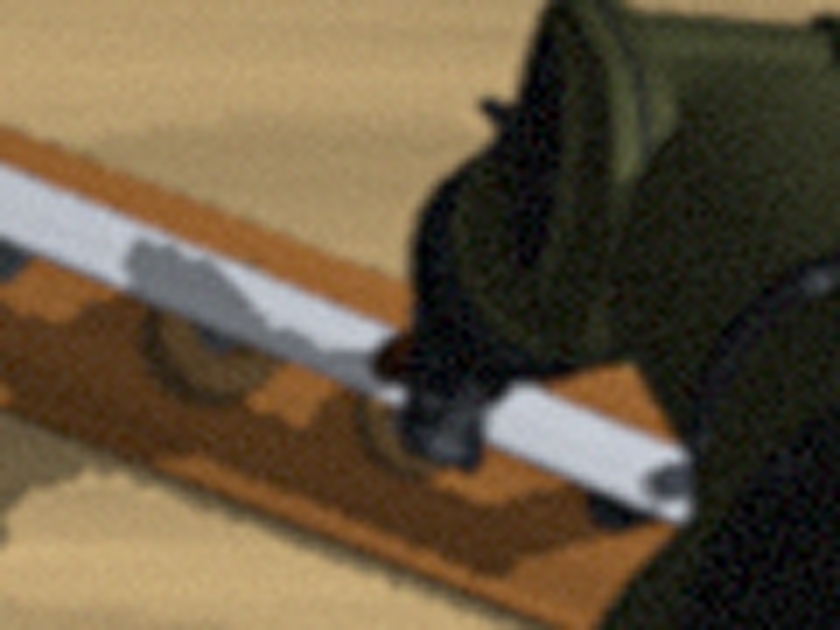

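Call:
step_arm([
  [1,0,0,0,0],
])

```text
time: 4.13
ee_pos: [430.6, -297.6, 125.3]
tool_rot: [0.253, 1.513, -0.28]
ft_force: [-0.7, 0.5, -0.1]
finger_gap: 0.127
```

Call:
step_arm([
  [1,0,0,0,0],
])

```text
time: 4.22
ee_pos: [430.5, -297.5, 125.3]
tool_rot: [0.253, 1.513, -0.279]
ft_force: [0.5, 0.5, -0.0]
finger_gap: 0.272
```

Call:
step_arm([
  [1,0,0,0,0],
])

```text
time: 4.3
ee_pos: [430.5, -297.5, 125.2]
tool_rot: [0.253, 1.513, -0.279]
ft_force: [0.1, -0.4, 0.5]
finger_gap: 0.415
```

```bash
python3 -c "
from h import *
S=st();print(Rotation.from_rotvec(S['tool_rot']).as_matrix().round(4), S['joint_velocities'])
S=st()"
```

```text
t 4.30 pos [ 430.5 -297.5  125.2] jawyaw -19.5 toolx [ 0. -0. -1.] F [ 0.1 -0.4  0.5] gap 0.42 j [ 0.7  0.7 -0.3  2.   0.4  0.5 -0.3]
[[ 0.   0.3  0.9]
 [-0.   0.9 -0.3]
 [-1.  -0.   0. ]] [-0.  0. -0.  0.  0.  0. -0.]
t 4.30 pos [ 430.5 -297.5  125.2] jawyaw -19.5 toolx [ 0. -0. -1.] F [ 0.1 -0.4  0.5] gap 0.42 j [ 0.7  0.7 -0.3  2.   0.4  0.5 -0.3]
```

Call:
step_arm([
  [1,-5,3,0,0],
  [1,-5,3,0,0],
  [1,0,0,0,0],
  [1,0,0,0,0],
  [1,0,0,0,0],
])

```text
time: 4.72
ee_pos: [418.6, -290.4, 125.0]
tool_rot: [0.253, 1.515, -0.279]
ft_force: [-0.9, -0.7, -0.2]
finger_gap: 0.995
```

```bash
sed -i 's/"toolx",z\[:,0\].round(2)/"tilt(deg) %.2f %.2f"%tuple(np.degrees(z[:2,0]))/' h.py; python3 -c "
from h import *
S=st()
s=manip.camera('scene');t=manip.camera('top')
c1=proj(s,S['ee_pos'])
im=s['frame'].copy()
for q in ([0,0,0],[0,0,-14],[0,0,-14]):
  c=proj(s,S['ee_pos']+np.array(q)); cv2.circle(im,tuple(np.round(c).astype(int)),1,(255,0,0),-1)
crop({'frame':im},c1,(40,30),'k5.png',10)
"
```

```text
t 4.72 pos [ 418.6 -290.4  125. ] jawyaw -19.5 tilt(deg) 2.06 -1.32 F [-0.9 -0.7 -0.2] gap 1.00 j [ 0.7  0.7 -0.3  2.   0.4  0.4 -0.3]
```

View pics/k5.png

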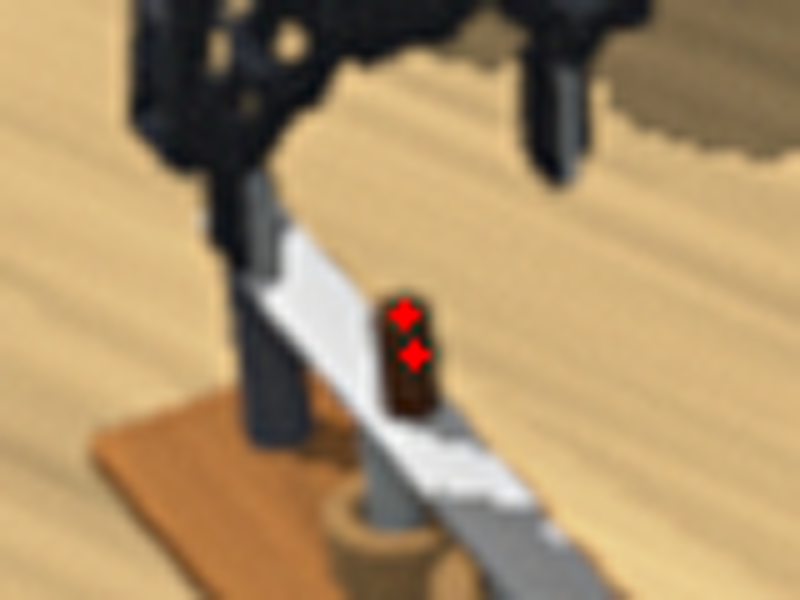

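```bash
python3 -c "
from h import *
S=st()
t=manip.camera('top')
c1=proj(t,S['ee_pos'])
im=t['frame'].copy()
c=proj(t,S['ee_pos']); cv2.circle(im,tuple(np.round(c).astype(int)),1,(255,0,0),-1)
im=np.clip(im.astype(float)*1.8,0,255).astype(np.uint8)
crop({'frame':im},c1,(60,45),'k6.png',7)
"
```

```text
t 4.82 pos [ 419.  -290.6  125. ] jawyaw -19.5 tilt(deg) 2.08 -1.32 F [ 0.5 -0.1 -0.2] gap 1.00 j [ 0.7  0.7 -0.3  2.   0.4  0.4 -0.3]
```

View pics/k6.png

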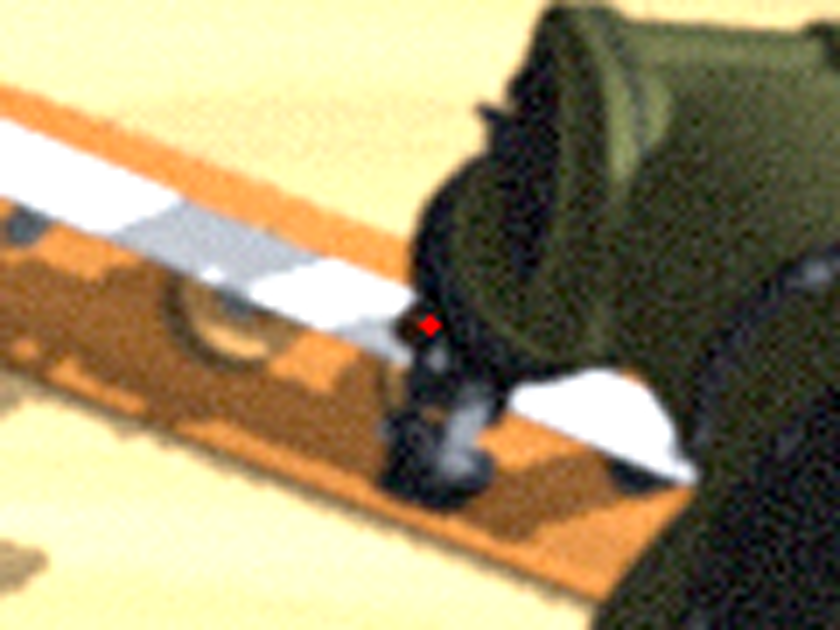

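```bash
python3 -c "
from h import *
s=manip.camera('scene');t=manip.camera('top')
for n,p in(('scene',s),('top',t)):
  im=cv2.imread('pics/%s0.png'%n)
  a=np.radians(-64.1);d=np.array([np.cos(a),np.sin(a),0])*42.5
  P=np.array([272.9,-562.3,216.1])
  for q in (P,P+d,P-d):
    c=proj(p,q);print(c);cv2.circle(im,tuple(np.round(c*8).astype(int)),8,(0,0,255),-1,shift=3)
  crop({'frame':im[:,:,::-1]},proj(p,P),(50,50),'i%s.png'%n,8)
cv2.imwrite('pics/i.png',np.hstack([cv2.resize(cv2.imread('pics/i%s.png'%c),(400,400)) for c in ('scene','top')]))
"
```

```text
[212.5  85.1]
[198.9  83.8]
[226.2  86.3]
[588.6 346.7]
[605.1 338.4]
[572.  355.2]
```

View pics/i.png

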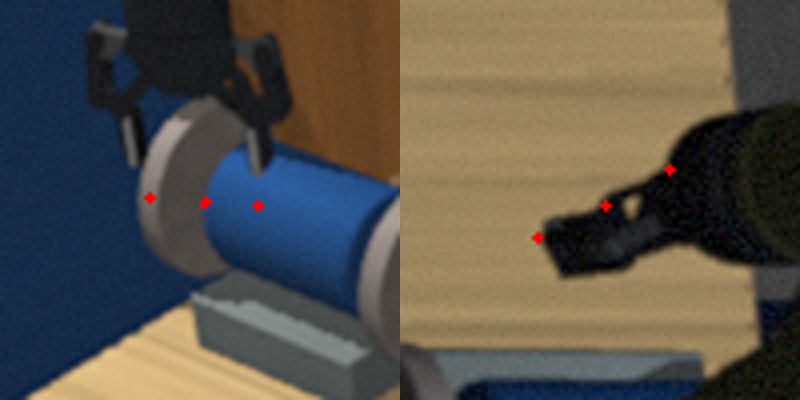

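```bash
python3 -c "
from h import *
s=manip.camera('scene');t=manip.camera('top')
a=np.radians(-64.1);d=np.array([np.cos(a),np.sin(a),0])*42.5
P=np.array([272.9,-562.3,216.1])-d
print(P)
for du in((0,0),(3,0),(5,2),(5,4),(5,6)): print(tri(s,np.array([226.2,77.8]),t,proj(t,P)+du))
for dz in(0,30): print(proj(t,P+[0,0,dz])-proj(t,P),proj(s,P+[0,0,dz])-proj(s,P))
"
```

```text
[ 254.3 -524.1  216.1]
[ 255.4 -514.   246.7]
[ 254.  -518.9  245.2]
[ 249.6 -523.9  241.9]
[ 246.3 -525.7  239.5]
[ 242.9 -527.6  237.1]
[0. 0.] [0. 0.]
[ 5.8 -0.4] [-1.2 -9.2]
```

Call:
step_arm([
  [1,0,0,-10,0],
])

```text
time: 5.15
ee_pos: [420.2, -291.3, 116.1]
tool_rot: [0.253, 1.511, -0.28]
ft_force: [0.3, 0.1, -0.5]
finger_gap: 1.0
```

Call:
step_arm([
  [1,0,0,-10,0],
])

```text
time: 5.23
ee_pos: [420.6, -291.5, 106.1]
tool_rot: [0.252, 1.51, -0.28]
ft_force: [0.4, -1.1, 0.3]
finger_gap: 1.001
```

```bash
python3 -c "
from h import *
S=st();print(S['joint_velocities'].round(3))"
```

```text
t 5.23 pos [ 420.6 -291.5  106.1] jawyaw -19.6 tilt(deg) 2.32 -1.44 F [ 0.4 -1.1  0.3] gap 1.00 j [ 0.7  0.7 -0.2  2.   0.5  0.4 -0.3]
[-0.1  0.2  0.2  0.1  0.1 -0.3 -0.1]
```

Call:
step_arm([
  [1,0,0,-11,0],
  [1,0,0,-10,0],
  [1,0,0,0,0],
])

```text
time: 5.48
ee_pos: [420.6, -291.5, 83.3]
tool_rot: [0.253, 1.51, -0.28]
ft_force: [1.1, -0.4, -0.1]
finger_gap: 1.003
```

```bash
cat >> h.py <<'E'
def look(name,c,hw=(40,40),P=None):
    out=[]
    for n in("scene","top"):
        p=manip.camera(n); im=np.clip(p["frame"].astype(float)*1.5,0,255).astype(np.uint8)
        if P is not None:
            for q in P: cv2.circle(im,tuple(np.round(proj(p,q)*8).astype(int)),6,(255,0,0),-1,shift=3)
        x,y=proj(p,c).astype(int); x=max(x,hw[0]);y=max(y,hw[1])
        out.append(cv2.resize(im[y-hw[1]:y+hw[1],x-hw[0]:x+hw[0],::-1],(400,400),interpolation=cv2.INTER_CUBIC))
    cv2.imwrite("pics/"+name,np.hstack(out))
E
python3 -c "
from h import *
S=st();look('k7.png',S['ee_pos'])"
```

```text
t 5.48 pos [ 420.6 -291.5   83.3] jawyaw -19.6 tilt(deg) 2.30 -1.41 F [ 1.1 -0.4 -0.1] gap 1.00 j [ 0.7  0.8 -0.2  2.1  0.5  0.3 -0.3]
```

View pics/k7.png

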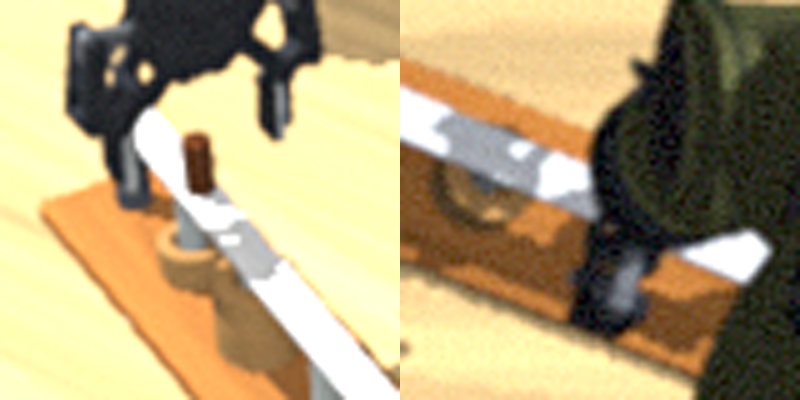

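Call:
step_arm([
  [0,0,0,5,0],
  [0,0,0,0,0],
  [0,0,0,0,0],
  [0,0,0,0,0],
  [0,0,0,0,0],
])

```text
time: 6.0
ee_pos: [422.7, -292.8, 92.8]
tool_rot: [0.251, 1.504, -0.282]
ft_force: [0.2, -0.2, 0.2]
finger_gap: 0.295
```

Call:
step_arm([
  [0,0,0,0,0],
  [0,0,0,0,0],
])

```text
time: 6.17
ee_pos: [422.5, -292.8, 93.1]
tool_rot: [0.251, 1.504, -0.282]
ft_force: [0.1, -0.3, -2.5]
finger_gap: 0.194
```

```bash
python3 -c "
from h import *
S=st();look('k8.png',S['ee_pos'])"
```

```text
t 6.17 pos [ 422.5 -292.8   93.1] jawyaw -19.6 tilt(deg) 2.61 -1.59 F [ 0.1 -0.3 -2.5] gap 0.19 j [ 0.7  0.7 -0.2  2.1  0.5  0.3 -0.3]
```

View pics/k8.png

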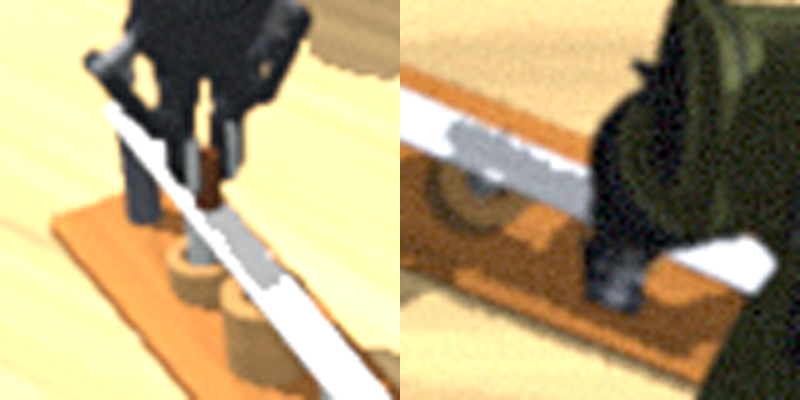

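Call:
step_arm([
  [0,9.9,-4.8,0,-6],
  [0,9.3,-5.8,0,-6],
  [0,8.7,-6.8,0,-6],
  [0,7.9,-7.6,0,-6],
  [0,7.1,-8.4,0,-6],
])

```text
time: 6.68
ee_pos: [464.3, -326.7, 93.1]
tool_rot: [0.659, 1.419, -0.71]
ft_force: [-0.8, -2.4, 0.2]
finger_gap: 0.188
```

```bash
cat > knob.py <<'E'
from h import *
S=st(); d=S['ee_pos'][:2]-[379.4,-389.5]; print("r %.1f ang %.1f"%(np.hypot(*d),np.degrees(np.arctan2(d[1],d[0]))))
E
python3 knob.py
```

```text
t 6.68 pos [ 464.3 -326.7   93.1] jawyaw -50.5 tilt(deg) 1.25 -2.61 F [-0.8 -2.4  0.2] gap 0.19 j [ 0.6  0.8 -0.1  1.9  0.2  0.5 -0.6]
r 105.6 ang 36.5
```

Good tracking.

Call:
step_arm([
  [0,6.2,-9.1,0,-6],
  [0,5.2,-9.7,0,-6],
  [0,4.1,-10.2,0,-6],
  [0,3,-10.6,0,-6],
  [0,1.9,-10.8,0,-6],
])

```text
time: 7.1
ee_pos: [484.1, -380.3, 93.1]
tool_rot: [1.061, 1.246, -1.136]
ft_force: [-2.1, -1.3, 1.3]
finger_gap: 0.194
```

Call:
step_arm([
  [0,0.8,-11,0,-6],
  [0,-0.4,-11,0,-6],
  [0,-1.5,-11,0,-6],
  [0,-2.7,-10.7,0,-6],
  [0,-3.8,-10.3,0,-6],
])

```text
time: 7.52
ee_pos: [473.0, -436.4, 93.1]
tool_rot: [1.45, 0.982, -1.547]
ft_force: [-1.7, 1.1, 2.5]
finger_gap: 0.188
```

```bash
python3 knob.py
```

```text
t 7.52 pos [ 473.  -436.4   93.1] jawyaw -113.1 tilt(deg) -2.38 -2.03 F [-1.7  1.1  2.5] gap 0.19 j [ 0.6  0.9  0.2  1.6 -0.1  0.7 -1.2]
r 104.7 ang -26.6
```

Call:
step_arm([
  [0.6,0,0,0,0],
  [0.6,0,0,0,0],
  [0.6,0,0,0,0],
  [0.6,0,0,0,0],
  [0.8,0,0,15,0],
])

```text
time: 7.93
ee_pos: [471.0, -435.0, 104.8]
tool_rot: [1.446, 0.991, -1.547]
ft_force: [1.1, 0.4, -0.5]
finger_gap: 0.722
```

Call:
step_arm([
  [1,0,0,35,0],
  [1,0,0,35,0],
  [1,0,0,35,0],
  [1,0,0,0,0],
])

```text
time: 8.27
ee_pos: [472.9, -430.0, 213.5]
tool_rot: [1.441, 1.002, -1.537]
ft_force: [0.1, -0.6, 0.7]
finger_gap: 0.998
```

Run:
```python
from h import *
S=st();s=manip.camera('scene');t=manip.camera('top')
crop(s,(268,205),(60,60),"n_s.png",5);crop(t,(425,285),(85,60),"n_t.png",4)
for n in "slim_a little plane tins gap0 keeper_pivot".split():
    for nm,p in(("s",s),("t",t)):
        for d in manip.mark_of(p,n)[:3]: print(n,nm,round(d["confidence"],2),np.array(d["position"]),ray(p,d["position"],{"slim_a":15,"little":15,"keeper_pivot":83}.get(n,0)))
```

```text
t 8.27 pos [ 472.9 -430.   213.5] jawyaw -112.2 tilt(deg) -2.61 -1.62 F [ 0.1 -0.6  0.7] gap 1.00 j [ 0.5  0.7  0.2  1.5 -0.1  0.9 -1.2]
slim_a s 0.71 [290.6 239.3] [501.8 -91.7  15. ]
slim_a s 0.67 [260.3 207. ] [ 447.3 -244.8   15. ]
slim_a t 0.63 [368.2 262.7] [493.4 -95.1  15. ]
slim_a t 0.53 [425.4 285.8] [ 433.9 -242.8   15. ]
slim_a t 0.45 [145.8 215.3] [615.6 493.2  15. ]
little s 0.42 [252.5 189.2] [ 399.1 -316.3   15. ]
little t 0.58 [452.9 296.6] [ 406.5 -313.    15. ]
plane s 0.56 [359.1 245. ] [399.2  60.4   0. ]
plane t 0.92 [311.1 295.9] [407.   53.1   0. ]
tins s 0.73 [332.6 321.8] [655.2 157.    0. ]
tins s 0.6 [162.8 250.2] [ 722.5 -350.5    0. ]
tins s 0.55 [216.2 280.2] [ 718.8 -159.7    0. ]
tins t 0.95 [271.7 202.1] [659.5 162.    0. ]
tins t 0.29 [228. 311.] [365.9 267.5   0. ]
gap0 s 0.79 [308.7 310.2] [660.   89.5   0. ]
gap0 s 0.76 [355.9 332.5] [649.3 219.5   0. ]
gap0 t 0.56 [249.8 206.5] [646.6 220.5   0. ]
gap0 t 0.34 [152.3 292.3] [412.8 466.3   0. ]
keeper_pivot s 0.79 [236.1 156.2] [ 371.4 -396.5   83. ]
keeper_pivot s 0.21 [288.2 241.3] [566.4 -44.1  83. ]
keeper_pivot t 0.67 [277.3 205. ] [628.  140.7  83. ]
```

View pics/n_s.png

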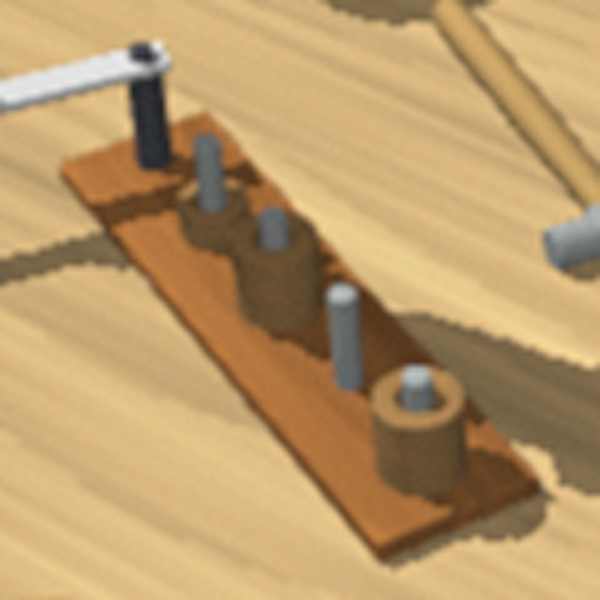

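View pics/n_t.png

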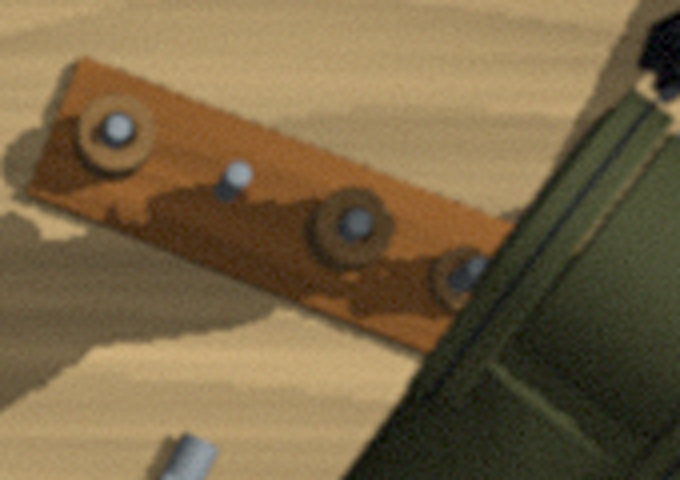

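Run:
```python
from h import *
s=manip.camera('scene');t=manip.camera('top')
sp=[np.array(q)/5+[208,145] for q in [(207,140),(274,215),(343,291),(416,372)]]
tp=[np.array(q)/4+[340,225] for q in [(476,264),(357,219),(239,174),(120,126)]]
X=np.array([tri(s,a,t,b) for a,b in zip(sp,tp)])
print(X)
for a,b in zip(sp,tp): print(ray(s,a,80),ray(t,b,80))
# rigid fit w/ camera bias : mean of both ray hits
P=np.array([(ray(s,a,80)+ray(t,b,80))/2 for a,b in zip(sp,tp)])[:,:2]
k=np.array([-120,-40,40,120]); c=P.mean(0); d=(k[:,None]*(P-c)).sum(0)/(k**2).sum(); print(c,d,np.hypot(*d),np.degrees(np.arctan2(d[1],d[0])))
d/=np.hypot(*d); print(c+np.outer(k,d))
```

```text
[[ 411.  -311.7   83.5]
 [ 438.5 -239.1   80.8]
 [ 466.4 -166.6   80.2]
 [ 496.1  -92.7   81.4]]
[ 407.2 -313.5   80. ] [ 412.4 -313.9   80. ]
[ 437.2 -237.8   80. ] [ 439.8 -241.    80. ]
[ 465.6 -165.1   80. ] [ 467.5 -168.2   80. ]
[494.3 -92.1  80. ] [497.3 -94.2  80. ]
[ 452.7 -203.2] [0.4 0.9] 0.9849973789022816 68.70719586474175
[[ 409.1 -315. ]
 [ 438.1 -240.5]
 [ 467.2 -166. ]
 [ 496.2  -91.4]]
```

Call:
step_arm([
  [1,2,36,0,7],
  [1,2,36,0,7],
  [1,2,36,0,7],
  [1,2,36,0,7],
  [1,2,36,0,7],
])

```text
time: 9.48
ee_pos: [476.0, -254.5, 207.0]
tool_rot: [0.985, 1.29, -1.091]
ft_force: [1.2, 1.1, -0.1]
finger_gap: 0.999
```

Call:
step_arm([
  [1,3,36,0,7],
  [1,3,36,0,7],
  [1,3,36,0,7],
  [1,3,25,0,7],
  [1,0,15,0,7],
])

```text
time: 9.9
ee_pos: [489.0, -93.9, 208.7]
tool_rot: [0.516, 1.458, -0.597]
ft_force: [0.3, -0.6, 0.1]
finger_gap: 0.999
```

Call:
step_arm([
  [1,0,0,0,7],
  [1,0,0,0,7],
  [1,0,0,0,7],
  [1,0,0,0,0],
])

```text
time: 10.23
ee_pos: [490.1, -85.9, 209.9]
tool_rot: [0.233, 1.505, -0.296]
ft_force: [0.3, -0.4, 0.2]
finger_gap: 1.004
```

```bash
python3 -c "
from h import *
st()"
```

```text
t 10.23 pos [490.1 -85.9 209.9] jawyaw -19.4 tilt(deg) 2.39 -2.72 F [ 0.3 -0.4  0.2] gap 1.00 j [ 0.2  0.5 -0.2  2.   0.3  0.6 -0.6]
```

Call:
step_arm([
  [1,8,-8,-20,-2],
  [1,0,0,-35,0],
  [1,0,0,-35,0],
  [1,0,0,-20,0],
  [1,0,0,0,0],
])

```text
time: 10.65
ee_pos: [503.3, -96.1, 99.6]
tool_rot: [0.276, 1.486, -0.339]
ft_force: [-0.3, 0.7, 0.4]
finger_gap: 1.007
```

```bash
python3 -c "
from h import *
S=st();look('a1.png',[496.5,-92,60],P=[[496.5,-92,80]])"
```

```text
t 10.65 pos [503.3 -96.1  99.6] jawyaw -22.6 tilt(deg) 3.02 -2.95 F [-0.3  0.7  0.4] gap 1.01 j [ 0.1  0.7 -0.1  2.1  0.4  0.3 -0.7]
```

View pics/a1.png

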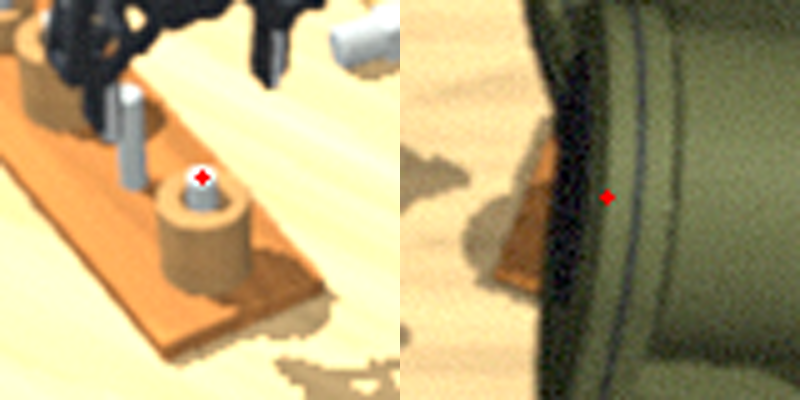

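Call:
step_arm([
  [1,-5,3,-15,0],
  [1,0,0,-20,0],
  [1,0,0,0,0],
])

```text
time: 11.0
ee_pos: [504.8, -94.0, 72.0]
tool_rot: [0.281, 1.47, -0.34]
ft_force: [-0.6, 0.3, 0.9]
finger_gap: 1.001
```

```bash
python3 -c "
from h import *
S=st();look('a2.png',[496.5,-92,60],P=[[496.5,-92,80]])"
```

```text
t 11.00 pos [504.8 -94.   72. ] jawyaw -22.9 tilt(deg) 3.91 -3.03 F [-0.6  0.3  0.9] gap 1.00 j [ 0.1  0.8 -0.1  2.1  0.4  0.2 -0.7]
```

View pics/a2.png

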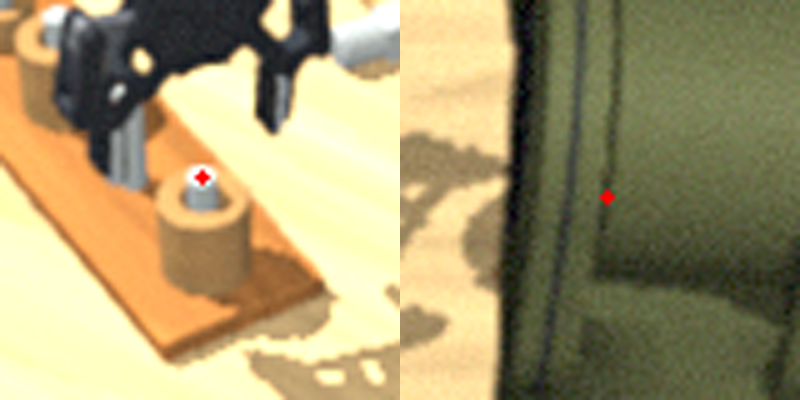

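Run:
```python
from h import *
for n,v in [("t2.22",[0.416, 1.524, -0.433]),("2.63",[0.263, 1.539, -0.273]),("2.88",[0.259, 1.537, -0.27]),("3.5",[0.254, 1.516, -0.278]),("3.75",[0.252, 1.511, -0.28]),("4.3",[0.253, 1.513, -0.279]),("5.48",[0.253, 1.51, -0.28]),("6.0",[0.251, 1.504, -0.282]),("6.68",[0.659, 1.419, -0.71]),("7.1",[1.061, 1.246, -1.136]),("7.52",[1.45, 0.982, -1.547]),("8.27",[1.441, 1.002, -1.537]),("9.48",[0.985, 1.29, -1.091]),("9.9",[0.516, 1.458, -0.597]),("10.23",[0.233, 1.505, -0.296]),("10.65",[0.276, 1.486, -0.339]),("11",[0.281, 1.47, -0.34])]:
    R=Rotation.from_rotvec(v).as_matrix(); print(n,np.degrees(R[:2,0]),"yaw %.1f"%np.degrees(np.arctan2(R[1,2],R[0,2])))
```

```text
t2.22 [ 0.1 -0.7] yaw -31.1
2.63 [ 0.8 -0.5] yaw -19.6
2.88 [ 0.9 -0.6] yaw -19.4
3.5 [ 2.  -1.2] yaw -19.5
3.75 [ 2.3 -1.4] yaw -19.5
4.3 [ 2.2 -1.3] yaw -19.5
5.48 [ 2.3 -1.4] yaw -19.6
6.0 [ 2.6 -1.6] yaw -19.6
6.68 [ 1.3 -2.6] yaw -50.5
7.1 [-0.5 -2.9] yaw -81.8
7.52 [-2.4 -2. ] yaw -113.2
8.27 [-2.6 -1.6] yaw -112.2
9.48 [-1.5 -3.4] yaw -77.0
9.9 [ 1.1 -3.5] yaw -40.9
10.23 [ 2.4 -2.7] yaw -19.4
10.65 [ 3. -3.] yaw -22.6
11 [ 3.9 -3. ] yaw -22.9
```

Call:
step_arm([
  [1,-2,0,-6,0],
  [1,-2,0,-6,0],
  [1,-2,0,-6,0],
  [1,-2,0,-6,0],
  [1,-2,0,-6,0],
])

```text
time: 11.52
ee_pos: [499.9, -95.3, 47.8]
tool_rot: [0.285, 1.455, -0.34]
ft_force: [-0.9, 0.7, -0.0]
finger_gap: 1.004
```

```bash
python3 -c "
from h import *
S=st();np.set_printoptions(precision=3);print(S['joints'],S['joint_velocities'])"
```

```text
t 11.52 pos [499.9 -95.3  47.8] jawyaw -23.1 tilt(deg) 4.77 -3.06 F [-0.9  0.7 -0. ] gap 1.00 j [ 0.1  0.8  0.   2.1  0.4  0.1 -0.8]
[ 0.063  0.815  0.003  2.138  0.421  0.112 -0.756] [-0.087  0.151  0.15   0.107  0.044 -0.283 -0.054]
```

Call:
step_arm([
  [1,0,0,20,0],
  [1,0,0,30,7],
  [1,0,0,30,7],
  [1,0,0,30,7],
  [1,0,0,0,7],
])

```text
time: 11.93
ee_pos: [494.7, -93.4, 155.5]
tool_rot: [-0.095, 1.483, 0.061]
ft_force: [-0.0, -0.5, 0.3]
finger_gap: 1.001
```

Call:
step_arm([
  [1,0,0,0,7],
  [1,0,0,0,7],
  [1,0,0,0,7],
  [1,0,0,0,7],
  [1,0,0,0,7],
])

```text
time: 12.35
ee_pos: [493.5, -94.1, 155.9]
tool_rot: [-0.555, 1.404, 0.565]
ft_force: [-0.1, -0.2, 0.1]
finger_gap: 0.998
```

Call:
step_arm([
  [1,0,0,0,7],
  [1,0,0,0,7],
  [1,0,0,0,7],
  [1,0,0,0,7],
  [1,0,0,0,7],
])

```text
time: 12.77
ee_pos: [490.0, -95.2, 152.3]
tool_rot: [-1.001, 1.223, 1.063]
ft_force: [-0.5, -1.1, -1.2]
finger_gap: 0.997
```

Call:
step_arm([
  [1,0,0,0,7],
  [1,0,0,0,7],
  [1,0,0,0,7],
  [1,0,0,0,7],
  [1,0,0,0,7],
])

```text
time: 13.18
ee_pos: [486.4, -96.7, 147.8]
tool_rot: [-1.425, 0.926, 1.543]
ft_force: [0.3, 0.3, -0.6]
finger_gap: 0.996
```

Call:
step_arm([
  [1,0,0,0,7],
  [1,0,0,0,7],
  [1,0,0,0,7],
  [1,0,0,0,7],
  [1,0,0,0,7],
])

```text
time: 13.6
ee_pos: [483.2, -98.0, 142.8]
tool_rot: [-1.812, 0.493, 1.989]
ft_force: [0.5, 0.6, 0.7]
finger_gap: 1.002
```

```bash
python3 -c "
from h import *
S=st();np.set_printoptions(precision=3);print(S['joints'])"
```

```text
t 13.60 pos [483.2 -98.  142.8] jawyaw 148.9 tilt(deg) -4.38 3.33 F [0.5 0.6 0.7] gap 1.00 j [ 0.8  0.9 -1.1  1.9  0.9  1.   1.8]
[ 0.76   0.923 -1.147  1.919  0.9    1.04   1.8  ]
```

Call:
step_arm([
  [1,5,4,0,6],
  [1,5,4,0,4],
  [1,0,0,-10,0],
  [1,0,0,-10,0],
  [1,0,0,-10,0],
])

```text
time: 14.02
ee_pos: [491.7, -89.7, 107.3]
tool_rot: [-1.913, 0.336, 2.111]
ft_force: [0.4, 0.4, 0.8]
finger_gap: 0.999
```

```bash
python3 -c "
from h import *
S=st();np.set_printoptions(precision=3);print(S['joints'])"
```

```text
t 14.02 pos [491.7 -89.7 107.3] jawyaw 159.5 tilt(deg) -5.15 2.58 F [0.4 0.4 0.8] gap 1.00 j [ 0.7  1.  -1.1  1.9  1.   1.1  1.9]
[ 0.717  0.998 -1.137  1.914  0.982  1.05   1.908]
```

Call:
step_arm([
  [1,1,0,-10,0],
  [1,0,0,-12,0],
  [1,0,0,-12,0],
  [1,0,0,-12,0],
  [1,0,0,-12,0],
])

```text
time: 14.43
ee_pos: [488.8, -92.1, 40.7]
tool_rot: [-1.904, 0.347, 2.114]
ft_force: [-1.0, 0.5, 0.3]
finger_gap: 1.002
```

```bash
python3 -c "
from h import *
S=st();look('a3.png',[496.5,-92,60],P=[[496.5,-92,80]]);np.set_printoptions(precision=3);print(S['joints'])"
```

```text
t 14.43 pos [488.8 -92.1  40.7] jawyaw 159.0 tilt(deg) -5.53 2.47 F [-1.   0.5  0.3] gap 1.00 j [ 0.7  1.1 -1.1  1.9  1.1  1.   1.8]
[ 0.684  1.091 -1.055  1.944  1.107  0.975  1.824]
```

View pics/a3.png

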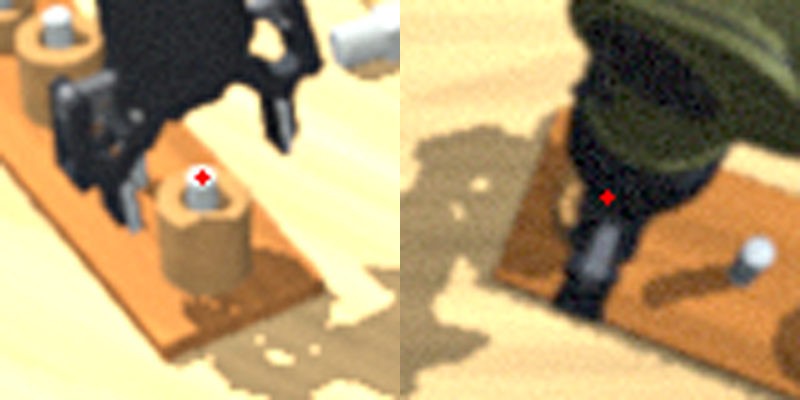

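Call:
step_arm([
  [1,2,0,-8,0],
  [1,1,0,-8,0],
  [1,1,0,-8,0],
  [1,0,0,-4,0],
  [1,0,0,0,0],
])

```text
time: 14.95
ee_pos: [491.9, -92.7, 9.2]
tool_rot: [-1.9, 0.349, 2.116]
ft_force: [0.2, 0.4, 0.9]
finger_gap: 0.998
```

```bash
python3 -c "
from h import *
S=st();look('a4.png',[496.5,-92,60],P=[[496.5,-92,80]])"
```

```text
t 14.95 pos [491.9 -92.7   9.2] jawyaw 158.9 tilt(deg) -5.69 2.46 F [0.2 0.4 0.9] gap 1.00 j [ 0.7  1.1 -1.   1.9  1.2  0.9  1.8]
```

View pics/a4.png

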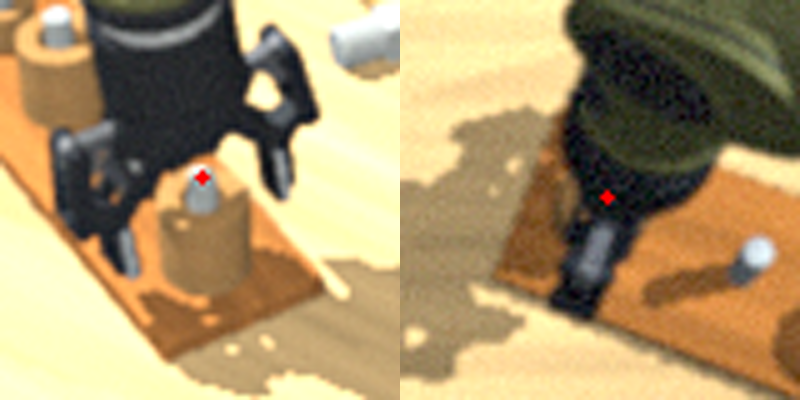

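Call:
step_arm([
  [0,0,0,0,0],
  [0,0,0,0,0],
  [0,0,0,0,0],
  [0,0,0,0,0],
  [0,0,0,0,0],
])

```text
time: 15.47
ee_pos: [493.3, -92.4, 12.0]
tool_rot: [-1.904, 0.348, 2.113]
ft_force: [0.0, -0.3, -1.4]
finger_gap: 0.589
```

```bash
python3 -c "
from h import *
S=st();look('a5.png',[496.5,-92,60],P=[[496.5,-92,80]])"
```

```text
t 15.47 pos [493.3 -92.4  12. ] jawyaw 159.0 tilt(deg) -5.48 2.45 F [ 0.  -0.3 -1.4] gap 0.59 j [ 0.7  1.1 -1.   1.9  1.2  0.9  1.8]
```

View pics/a5.png

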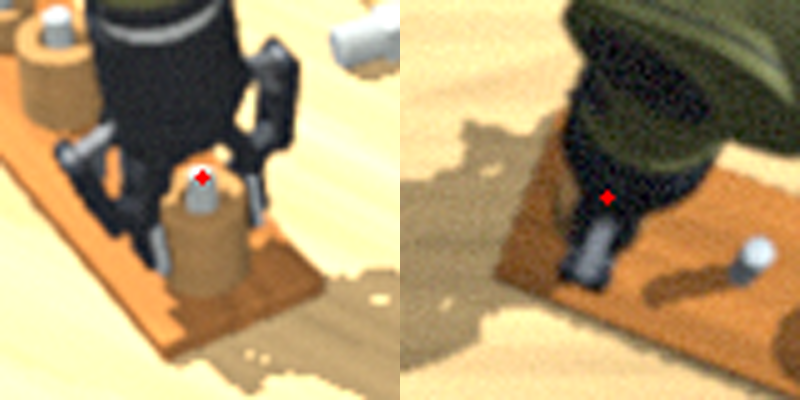

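Call:
step_arm([
  [0,0,0,8,0],
  [0,0,0,15,0],
  [0,0,0,20,0],
  [0,0,0,20,0],
  [0,0,0,20,0],
])

```text
time: 15.98
ee_pos: [489.1, -92.7, 95.0]
tool_rot: [-1.894, 0.349, 2.124]
ft_force: [-0.0, -0.4, -1.8]
finger_gap: 0.59
```

Call:
step_arm([
  [0,0,0,25,0],
  [0,0,0,15,0],
  [0,0,0,0,0],
])

```text
time: 16.23
ee_pos: [490.3, -91.6, 141.4]
tool_rot: [-1.9, 0.346, 2.119]
ft_force: [0.4, -0.1, -2.7]
finger_gap: 0.589
```

Run:
```python
from h import *
S=st();look('a6.png',S['ee_pos'],(80,80))
s=manip.camera('scene');t=manip.camera('top')
for nm,p in(("s",s),("t",t)):
    for d in manip.masks_of(p,"tins")[:4]:
        m=d["pixels"]; ys,xs=np.where(m); print(nm,round(d["confidence"],2),d["position"],m.sum(),xs.min(),xs.max(),ys.min(),ys.max())
crop(t,(275,200),(80,40),'tins_t.png',5); crop(s,(333,315),(80,50),'tins_s.png',5)
```

```text
t 16.23 pos [490.3 -91.6 141.4] jawyaw 159.1 tilt(deg) -5.76 2.51 F [ 0.4 -0.1 -2.7] gap 0.59 j [ 0.7  0.9 -1.2  1.9  0.9  1.1  1.9]
s 0.85 [333.7, 315.3] 2295 270 395 274 354
t 0.87 [270.7, 200.3] 1576 211 337 182 216
```

View pics/a6.png

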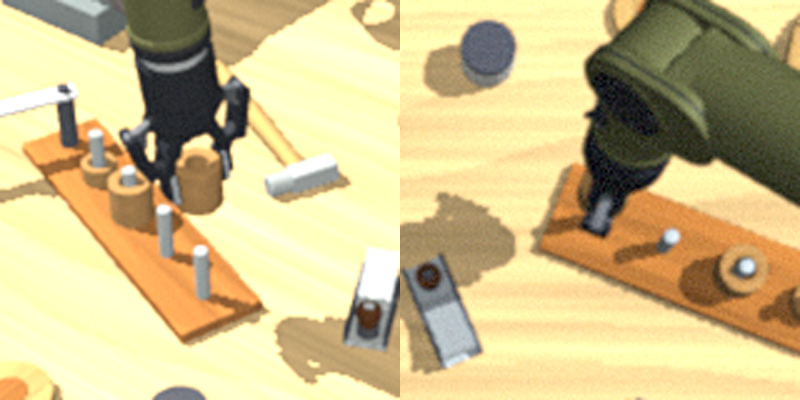

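View pics/tins_t.png

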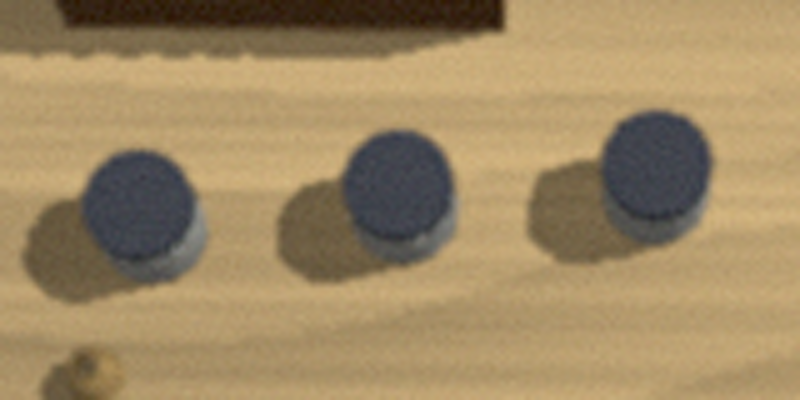

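View pics/tins_s.png

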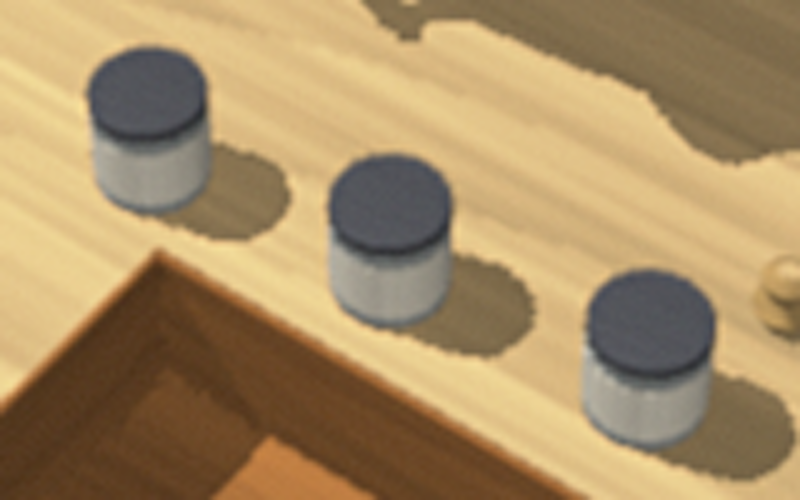

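Run:
```python
from h import *
s=manip.camera('scene');t=manip.camera('top')
sp=[np.array(q)/5+[253,265] for q in [(148,92),(390,203),(650,322)]]
tp=[np.array(q)/5+[195,160] for q in [(656,164),(400,184),(140,204)]]
for a,b in zip(sp,tp): print(ray(s,a,60),ray(t,b,60),tri(s,a,t,b))
P=np.array([(ray(s,a,60)+ray(t,b,60))/2 for a,b in zip(sp,tp)])[:,:2]
k=np.array([-135,0,135]); c=P.mean(0); d=(P[2]-P[0])/270; print(c,d,np.hypot(*d),np.degrees(np.arctan2(d[1],d[0]))); d/=np.hypot(*d)
print("gap0",c-67.5*d,"gap1",c+67.5*d)
```

```text
[670.1  20.7  60. ] [668.6  16.2  60. ] [668.7  17.5  57.1]
[658.7 154.6  60. ] [656.5 148.9  60. ] [656.7 150.9  56. ]
[647.1 288.3  60. ] [644.5 283.1  60. ] [644.9 285.3  55.7]
[657.6 152. ] [-0.1  1. ] 0.9936810805757779 95.03824659731097
gap0 [663.5  84.7] gap1 [651.7 219.2]
```

Call:
step_arm([
  [0,15,16,0,4],
  [0,22,23,0,4],
  [0,22,23,0,4],
  [0,22,23,0,4],
  [0,22,23,0,4],
])

```text
time: 17.05
ee_pos: [587.6, 8.9, 132.0]
tool_rot: [-2.073, 0.025, 2.356]
ft_force: [0.7, 0.2, -0.6]
finger_gap: 0.588
```

Call:
step_arm([
  [0,22,23,0,4],
  [0,22,23,0,2],
  [0,15,16,0,0],
  [0,5,5,0,0],
  [0,0,0,0,0],
])

```text
time: 17.47
ee_pos: [655.0, 88.5, 127.0]
tool_rot: [2.015, 0.104, -2.299]
ft_force: [-0.4, 0.3, -1.0]
finger_gap: 0.591
```

Run:
```python
from h import *
S=st();look('a7.png',[663,85,60],(60,60),P=[[663.5,84.7,0]])
```

```text
t 17.47 pos [655.   88.5 127. ] jawyaw -173.9 tilt(deg) -7.45 -1.00 F [-0.4  0.3 -1. ] gap 0.59 j [ 0.3  1.1 -1.2  1.3  0.9  1.4  2.4]
```

View pics/a7.png

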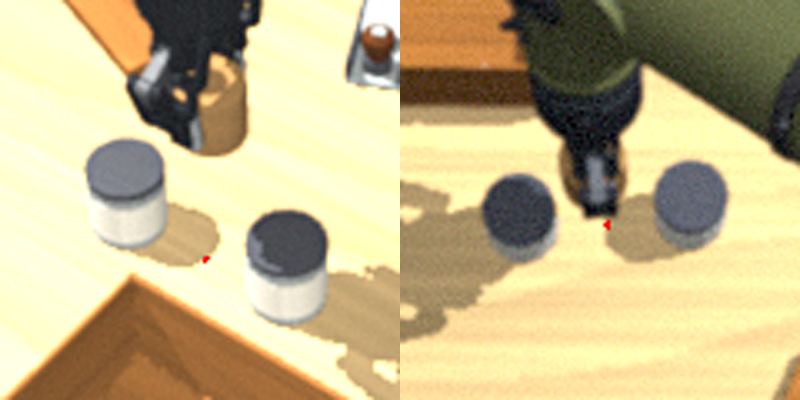

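```bash
cat > roll.py <<'E'
from h import *
import sys
def roll(name,near,H):
    s=manip.camera('scene');t=manip.camera('top'); S=st(); out={}
    for nm,p in(("s",s),("t",t)):
        c=proj(p,near)
        for f in("masks_of","mark_of"):
            r=[d for d in getattr(manip,f)(p,name) if np.hypot(*(np.array(d["position"])-c))<30]
            if r:
                u=np.array(r[0]["position"]); out[nm,f]=u; ex=""
                if f=="masks_of":
                    ys,xs=np.where(r[0]["pixels"]); ex=f"bbox {xs.min()} {xs.max()} {ys.min()} {ys.max()}"; out[nm,"bb"]=np.array([(xs.min()+xs.max())/2,(ys.min()+ys.max())/2])
                print(nm,f,round(r[0]["confidence"],2),u,ex)
    for k in("masks_of","mark_of","bb"):
        if ("s",k) in out and ("t",k) in out: print("tri",k,tri(s,out["s",k],t,out["t",k]))
    return s,t,out
if __name__=="__main__":
    roll(sys.argv[1],[float(x) for x in sys.argv[2:5]],0)
E
python3 roll.py slim_a 658 89 150
```

```text
t 17.67 pos [654.   84.3 127.6] jawyaw -174.1 tilt(deg) -7.47 -1.16 F [-0.1  0.2 -0.2] gap 0.59 j [ 0.3  1.1 -1.2  1.3  0.9  1.4  2.4]
s masks_of 0.83 [311.3 267.9] bbox 302 318 249 278
s mark_of 0.81 [304.6 269.8] 
t mark_of 0.44 [299.6 188.5] 
tri mark_of [657.7  81.6 132.7]
```

Run:
```python
from h import *
S=st();
out=[]
for n in("scene","top"):
    p=manip.camera(n); im=np.clip(p["frame"].astype(float)*1.6,0,255).astype(np.uint8)
    c=np.array([657,83])
    for z,col in((131,(255,0,0)),(181,(0,255,0))):
        for a in np.linspace(0,2*np.pi,24,endpoint=False):
            q=proj(p,[c[0]+25*np.cos(a),c[1]+25*np.sin(a),z]); cv2.circle(im,tuple(np.round(q*8).astype(int)),3,col,-1,shift=3)
    x,y=proj(p,[657,83,150]).astype(int)
    out.append(cv2.resize(im[y-25:y+25,x-25:x+25,::-1],(400,400),interpolation=cv2.INTER_CUBIC))
cv2.imwrite("pics/a8.png",np.hstack(out))
```

```text
t 17.87 pos [654.5  84.3 128.2] jawyaw -174.1 tilt(deg) -7.41 -1.12 F [-0.5  0.9 -2.7] gap 0.59 j [ 0.3  1.1 -1.2  1.3  0.9  1.4  2.4]
```

View pics/a8.png

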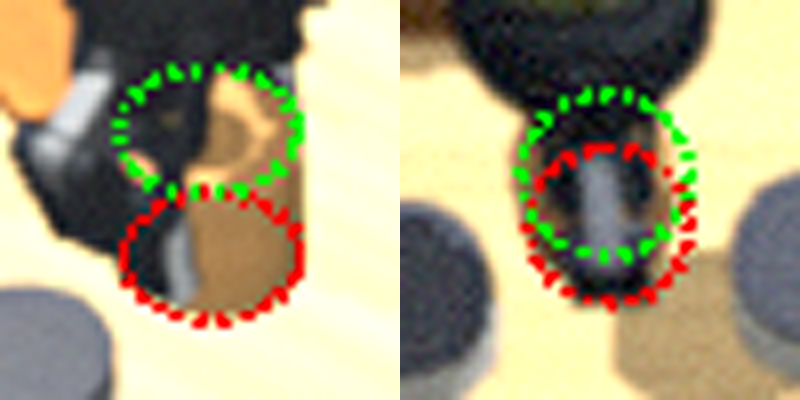

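Call:
step_arm([
  [0,6,0,-10,0],
  [0,0,0,-18,0],
  [0,0,0,-18,0],
  [0,0,0,-18,0],
  [0,0,0,-12,0],
])

```text
time: 18.38
ee_pos: [662.3, 84.1, 47.4]
tool_rot: [2.022, 0.097, -2.295]
ft_force: [0.2, -0.5, -1.0]
finger_gap: 0.592
```

```bash
cat > ov.py <<'E'
from h import *
import sys
# ov.py name cx cy zb r H [x0 y0]
def ov(name,cx,cy,zb,r,H,extra=()):
    out=[]
    for n in("scene","top"):
        p=manip.camera(n); im=np.clip(p["frame"].astype(float)*1.6,0,255).astype(np.uint8)
        for z,col in((zb,(255,0,0)),(zb+H,(0,255,0))):
            for a in np.linspace(0,2*np.pi,24,endpoint=False):
                q=proj(p,[cx+r*np.cos(a),cy+r*np.sin(a),z]); cv2.circle(im,tuple(np.round(q*8).astype(int)),3,col,-1,shift=3)
        x,y=proj(p,[cx,cy,zb+H/2]).astype(int)
        out.append(cv2.resize(im[y-30:y+30,x-30:x+30,::-1],(400,400),interpolation=cv2.INTER_CUBIC))
    cv2.imwrite("pics/"+name,np.hstack(out))
if __name__=="__main__":
    st(); ov(sys.argv[1],*map(float,sys.argv[2:7]))
E
python3 -c "
from h import *
st()"
```

```text
t 18.38 pos [662.3  84.1  47.4] jawyaw -174.2 tilt(deg) -7.16 -1.07 F [ 0.2 -0.5 -1. ] gap 0.59 j [ 0.3  1.2 -1.1  1.4  1.   1.3  2.3]
```

Call:
step_arm([
  [0,-1,0,-10,0],
  [0,0,0,-12,0],
  [0,0,0,-10,0],
  [0,0,0,-6,0],
  [0,0,0,0,0],
])

```text
time: 18.8
ee_pos: [657.1, 82.8, -2.1]
tool_rot: [2.009, 0.096, -2.303]
ft_force: [-0.1, -0.5, -1.2]
finger_gap: 0.587
```

```bash
python3 ov.py a9.png 664 85 6 25 50
```

```text
t 18.80 pos [657.1  82.8  -2.1] jawyaw -174.1 tilt(deg) -7.71 -1.24 F [-0.1 -0.5 -1.2] gap 0.59 j [ 0.3  1.3 -1.1  1.4  1.1  1.3  2.3]
```

View pics/a9.png

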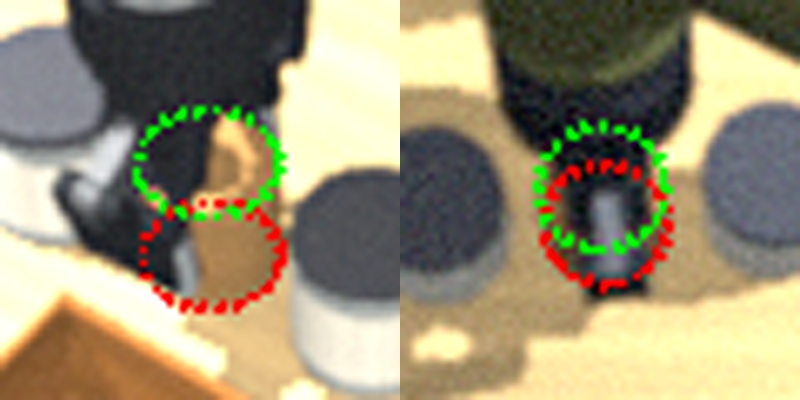

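Call:
step_arm([
  [0,4,1,2,0],
  [0,0,0,0,0],
])

```text
time: 19.07
ee_pos: [663.3, 85.0, 3.6]
tool_rot: [2.016, 0.098, -2.3]
ft_force: [-0.2, -0.4, -1.6]
finger_gap: 0.588
```

```bash
python3 ov.py b1.png 663 84.5 2 25 50
```

```text
t 19.07 pos [663.3  85.    3.6] jawyaw -174.1 tilt(deg) -7.46 -1.10 F [-0.2 -0.4 -1.6] gap 0.59 j [ 0.2  1.3 -1.1  1.4  1.1  1.3  2.3]
```

View pics/b1.png

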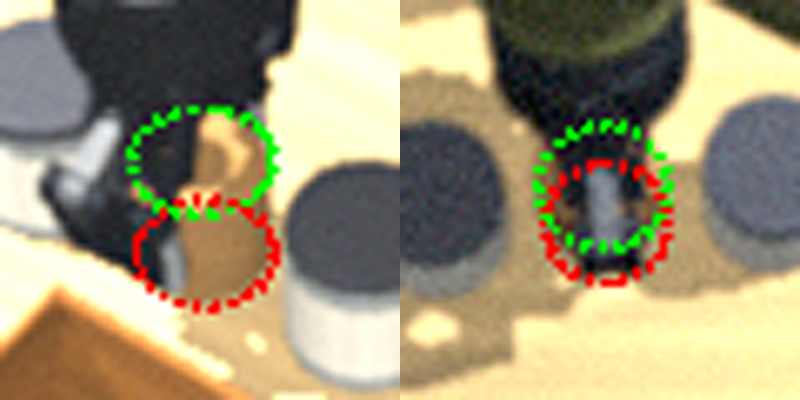

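Call:
step_arm([
  [0,-1,0,-5,0],
  [0,0,0,0,0],
  [0.8,0,0,0,0],
  [0.8,0,0,0,0],
  [0.8,0,0,0,0],
])

```text
time: 19.58
ee_pos: [662.4, 85.0, -0.3]
tool_rot: [2.017, 0.098, -2.298]
ft_force: [-0.4, -0.3, 0.4]
finger_gap: 0.8
```

```bash
python3 ov.py b2.png 663.5 84.7 0 25 50
```

```text
t 19.58 pos [662.4  85.   -0.3] jawyaw -174.1 tilt(deg) -7.37 -1.11 F [-0.4 -0.3  0.4] gap 0.80 j [ 0.3  1.3 -1.1  1.4  1.1  1.3  2.3]
```

View pics/b2.png

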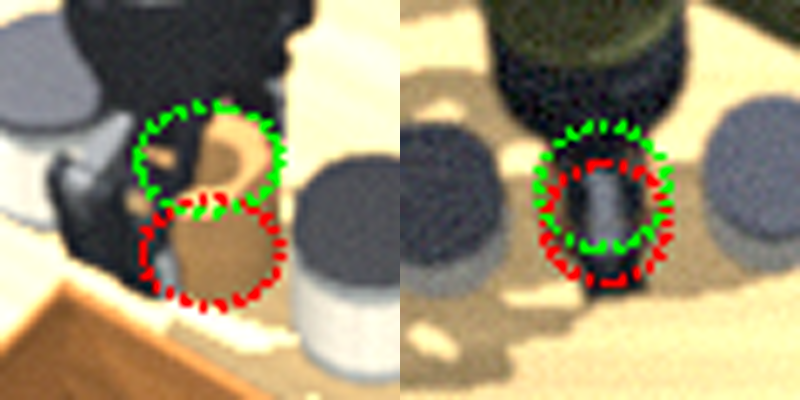

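Call:
step_arm([
  [1,0,0,8,0],
  [1,0,0,15,0],
  [1,0,0,20,0],
  [1,0,0,30,0],
  [1,0,0,30,0],
])

```text
time: 20.1
ee_pos: [658.3, 83.4, 104.2]
tool_rot: [2.004, 0.097, -2.306]
ft_force: [0.3, -0.1, 0.7]
finger_gap: 1.0
```

Call:
step_arm([
  [1,-20,-30,30,-6],
  [1,-20,-30,0,-6],
  [1,-20,-30,0,-6],
  [1,-20,-30,0,-6],
  [1,-20,-30,0,0],
])

```text
time: 20.52
ee_pos: [564.9, -49.0, 152.5]
tool_rot: [-1.919, 0.296, 2.148]
ft_force: [0.1, -1.1, 0.1]
finger_gap: 1.0
```

```bash
python3 ov.py b3.png 663.5 84.7 0 25 50
```

```text
t 20.52 pos [564.9 -49.  152.5] jawyaw 161.8 tilt(deg) -6.01 2.70 F [ 0.1 -1.1  0.1] gap 1.00 j [ 0.6  1.  -1.2  1.7  0.9  1.2  2. ]
```

View pics/b3.png

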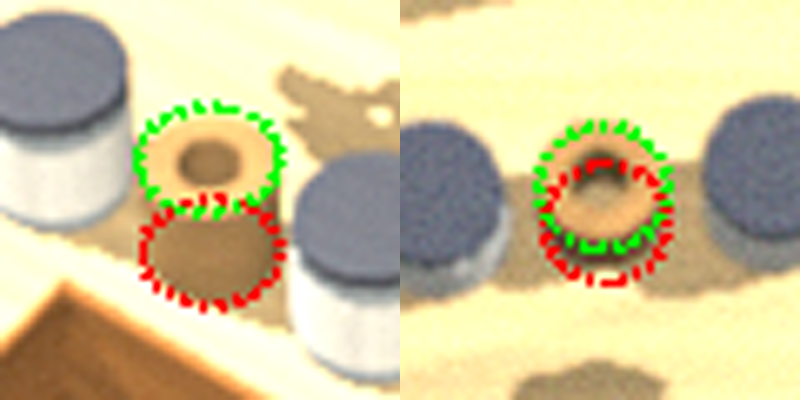

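Call:
step_arm([
  [1,-20,-30,0,-1],
  [1,-22,-33,0,-1],
  [1,-22,-33,0,-1],
  [1,-22,-33,0,0],
  [1,-22,-33,0,0],
])

```text
time: 21.03
ee_pos: [459.3, -209.5, 163.1]
tool_rot: [-1.911, 0.332, 2.108]
ft_force: [0.6, -0.9, 0.3]
finger_gap: 1.001
```

```bash
python3 -c "
from h import *
st()"
```

```text
t 21.03 pos [ 459.3 -209.5  163.1] jawyaw 159.4 tilt(deg) -5.07 2.83 F [ 0.6 -0.9  0.3] gap 1.00 j [ 1.   0.9 -1.2  1.9  0.9  1.2  2.2]
```

Call:
step_arm([
  [1,-15,-20,0,0],
  [1,-8,-9,-20,0],
  [1,0,0,-20,0],
  [1,0,0,-20,0],
  [1,0,0,0,0],
])

```text
time: 21.45
ee_pos: [432.3, -251.0, 109.9]
tool_rot: [-1.917, 0.361, 2.098]
ft_force: [0.0, -0.2, -0.8]
finger_gap: 1.0
```

```bash
python3 -c "
from h import *
st()"
```

```text
t 21.45 pos [ 432.3 -251.   109.9] jawyaw 158.6 tilt(deg) -4.77 2.01 F [ 0.  -0.2 -0.8] gap 1.00 j [ 1.1  1.  -1.2  1.9  1.   1.1  2.2]
```

Call:
step_arm([
  [1,3,9,0,0],
  [1,0,0,-15,0],
  [1,0,0,-15,0],
  [1,0,0,-15,0],
  [1,0,0,0,0],
])

```text
time: 21.87
ee_pos: [443.8, -236.7, 73.8]
tool_rot: [-1.935, 0.356, 2.086]
ft_force: [0.2, -0.3, 1.2]
finger_gap: 0.997
```

```bash
python3 -c "
from h import *
S=st();look('c1.png',[438.2,-240.6,60],P=[[438.2,-240.6,80]])"
```

```text
t 21.87 pos [ 443.8 -236.7   73.8] jawyaw 158.8 tilt(deg) -3.95 1.85 F [ 0.2 -0.3  1.2] gap 1.00 j [ 1.   1.1 -1.1  1.9  1.1  1.   2.1]
```

View pics/c1.png

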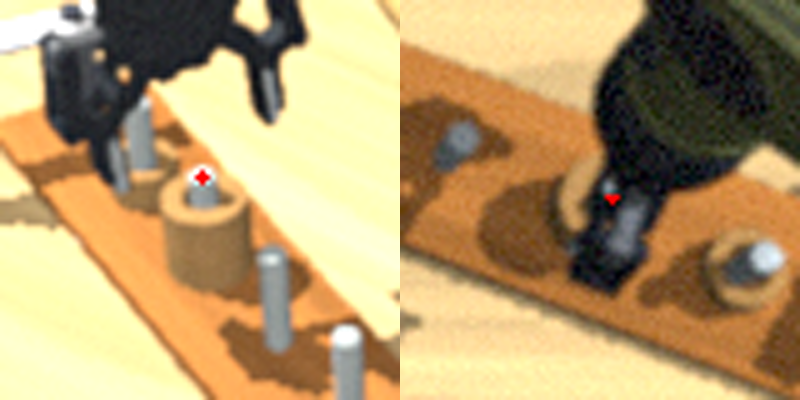

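Call:
step_arm([
  [1,-5,-3,-5,0],
  [1,-4,-2,-15,0],
  [1,0,0,-15,0],
  [1,0,0,-12,0],
  [1,0,0,0,0],
])

```text
time: 22.38
ee_pos: [440.4, -242.0, 34.2]
tool_rot: [-1.953, 0.357, 2.072]
ft_force: [0.1, -0.8, 0.5]
finger_gap: 1.004
```

```bash
python3 -c "
from h import *
S=st();look('c2.png',[438.2,-240.6,60],P=[[438.2,-240.6,80]])"
```

```text
t 22.38 pos [ 440.4 -242.    34.2] jawyaw 158.9 tilt(deg) -3.11 1.57 F [ 0.1 -0.8  0.5] gap 1.00 j [ 1.   1.1 -1.1  2.   1.2  1.   2. ]
```

View pics/c2.png

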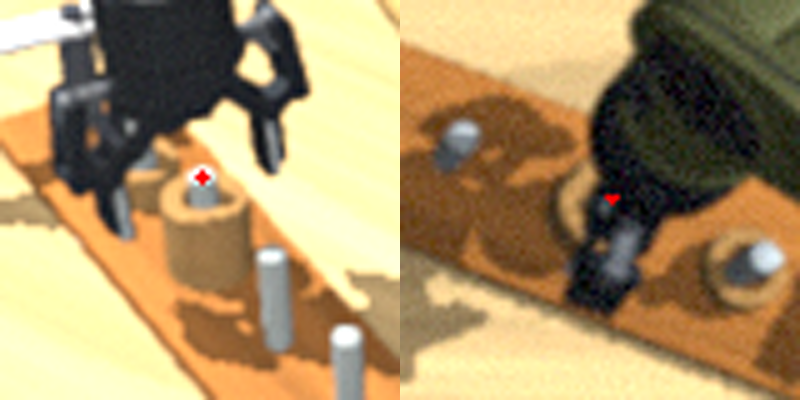

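Call:
step_arm([
  [1,-4,2,-8,0],
  [1,-1,0,-8,0],
  [1,0,0,-6,0],
  [1,0,0,0,0],
])

```text
time: 22.82
ee_pos: [438.0, -240.0, 15.0]
tool_rot: [-1.961, 0.358, 2.065]
ft_force: [-0.8, 0.1, 0.4]
finger_gap: 1.0
```

Call:
step_arm([
  [0,0,0,0,0],
  [0,0,0,0,0],
  [0,0,0,0,0],
  [0,0,0,0,0],
  [0,0,0,0,0],
])

```text
time: 23.23
ee_pos: [438.3, -239.8, 15.5]
tool_rot: [-1.962, 0.358, 2.064]
ft_force: [0.2, 0.2, -0.1]
finger_gap: 0.569
```

```bash
python3 -c "
from h import *
S=st();look('c3.png',[438.2,-240.6,60],P=[[438.2,-240.6,80]])"
```

```text
t 23.23 pos [ 438.3 -239.8   15.5] jawyaw 158.9 tilt(deg) -2.65 1.47 F [ 0.2  0.2 -0.1] gap 0.57 j [ 1.   1.1 -1.   2.   1.2  0.9  2. ]
```

View pics/c3.png

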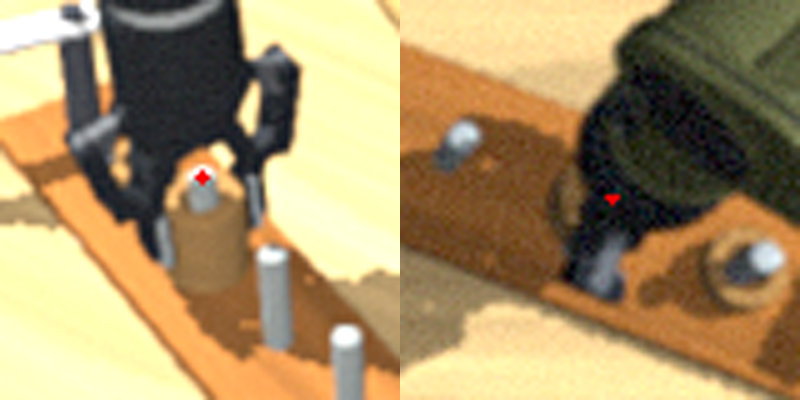

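Call:
step_arm([
  [0,0,0,0,0],
  [0,0,0,8,0],
  [0,0,0,15,0],
  [0,0,0,20,0],
  [0,0,0,20,0],
])

```text
time: 23.75
ee_pos: [435.0, -239.0, 77.7]
tool_rot: [-1.952, 0.355, 2.073]
ft_force: [0.5, 0.4, -1.4]
finger_gap: 0.571
```

Call:
step_arm([
  [0,0,0,25,0],
  [0,0,0,25,0],
  [0,0,0,15,0],
  [0,0,0,0,0],
])

```text
time: 24.08
ee_pos: [436.3, -237.8, 150.6]
tool_rot: [-1.958, 0.353, 2.069]
ft_force: [-0.3, -0.5, -1.6]
finger_gap: 0.57
```

```bash
python3 -c "
from h import *
S=st();look('c4.png',S['ee_pos'],(60,60))"
```

```text
t 24.08 pos [ 436.3 -237.8  150.6] jawyaw 159.1 tilt(deg) -2.84 1.62 F [-0.3 -0.5 -1.6] gap 0.57 j [ 1.1  0.9 -1.2  1.9  1.   1.1  2.2]
```

View pics/c4.png

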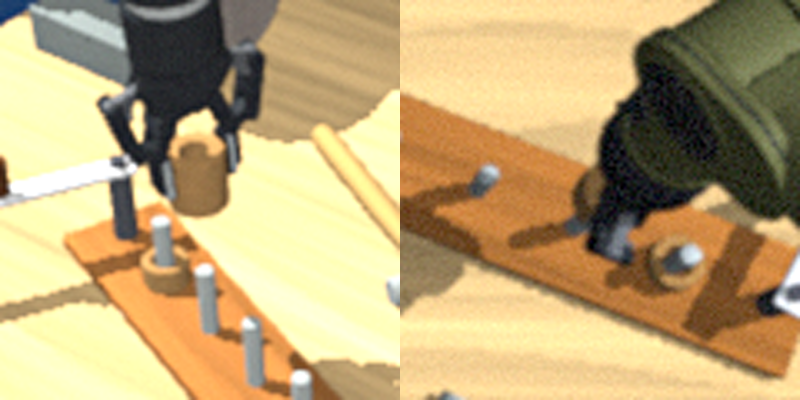

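Call:
step_arm([
  [0,8,18,0,0],
  [0,14,31,0,0],
  [0,14,31,0,2],
  [0,14,31,0,2],
  [0,14,31,0,2],
])

```text
time: 24.6
ee_pos: [491.6, -102.7, 139.7]
tool_rot: [-1.992, 0.283, 2.147]
ft_force: [1.3, -0.8, 0.2]
finger_gap: 0.575
```

Call:
step_arm([
  [0,14,31,0,3],
  [0,14,31,0,3],
  [0,14,31,0,3],
  [0,14,31,0,3],
  [0,14,31,0,3],
])

```text
time: 25.02
ee_pos: [559.1, 57.1, 130.9]
tool_rot: [2.118, -0.016, -2.313]
ft_force: [0.4, -1.6, -0.3]
finger_gap: 0.573
```

```bash
python3 -c "
from h import *
st()"
```

```text
t 25.02 pos [559.1  57.1 130.9] jawyaw 179.8 tilt(deg) -5.03 -0.64 F [ 0.4 -1.6 -0.3] gap 0.57 j [ 0.4  1.  -1.2  1.7  1.   1.2  2.1]
```

Call:
step_arm([
  [0,17,30,5,2],
  [0,17,30,3,2],
  [0,17,30,3,1],
  [0,14,28,0,0],
  [0,8,15,0,0],
])

```text
time: 25.43
ee_pos: [629.8, 199.2, 131.7]
tool_rot: [2.049, 0.085, -2.268]
ft_force: [-0.5, 0.4, -0.8]
finger_gap: 0.569
```

Call:
step_arm([
  [0,2,5,0,0],
  [0,0,0,0,0],
])

```text
time: 25.6
ee_pos: [630.4, 209.3, 128.0]
tool_rot: [2.043, 0.091, -2.269]
ft_force: [-0.9, -0.6, -0.6]
finger_gap: 0.571
```

```bash
python3 ov.py d1.png 651.7 219.2 128 25 50; python3 roll.py slim_a 652 219 150
```

```text
t 25.60 pos [630.4 209.3 128. ] jawyaw -174.1 tilt(deg) -5.92 -1.45 F [-0.9 -0.6 -0.6] gap 0.57 j [ 0.1  1.1 -1.2  1.4  0.9  1.4  2.2]
t 25.80 pos [631.1 205.4 129. ] jawyaw -174.3 tilt(deg) -5.85 -1.53 F [-0.3 -0.  -0.4] gap 0.57 j [ 0.1  1.1 -1.2  1.4  0.9  1.4  2.2]
s masks_of 0.62 [357.2 280.4] bbox 351 368 266 296
s mark_of 0.73 [351.2 285.7] 
t mark_of 0.66 [248.7 196.6] 
tri mark_of [637.  201.6 137.4]
```

View pics/d1.png

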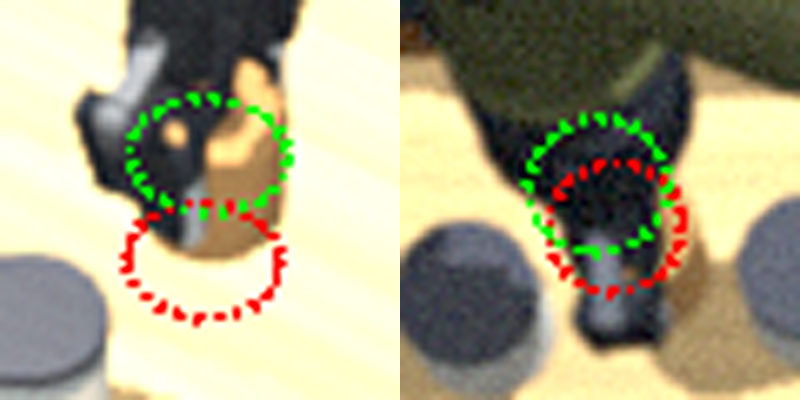

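Call:
step_arm([
  [0,8,7,0,0],
  [0,7,6,0,0],
  [0,0,0,0,0],
  [0,0,0,0,0],
])

```text
time: 26.33
ee_pos: [647.4, 215.9, 130.8]
tool_rot: [2.049, 0.081, -2.269]
ft_force: [0.1, -0.5, -1.1]
finger_gap: 0.572
```

```bash
python3 ov.py d2.png 651.7 219.2 126 25 50; python3 roll.py slim_a 652 219 150
```

```text
t 26.33 pos [647.4 215.9 130.8] jawyaw -174.5 tilt(deg) -5.75 -1.52 F [ 0.1 -0.5 -1.1] gap 0.57 j [ 0.1  1.1 -1.1  1.3  0.9  1.4  2.2]
t 26.53 pos [647.2 215.9 130.7] jawyaw -174.5 tilt(deg) -5.76 -1.52 F [ 0.3  0.  -0.8] gap 0.57 j [ 0.1  1.1 -1.1  1.3  0.9  1.4  2.2]
s masks_of 0.66 [357.2 288.2] bbox 351 367 273 301
s mark_of 0.78 [354.4 291.5] 
t mark_of 0.43 [244.2 195.5] 
tri mark_of [641.8 213.6 130.5]
```

View pics/d2.png

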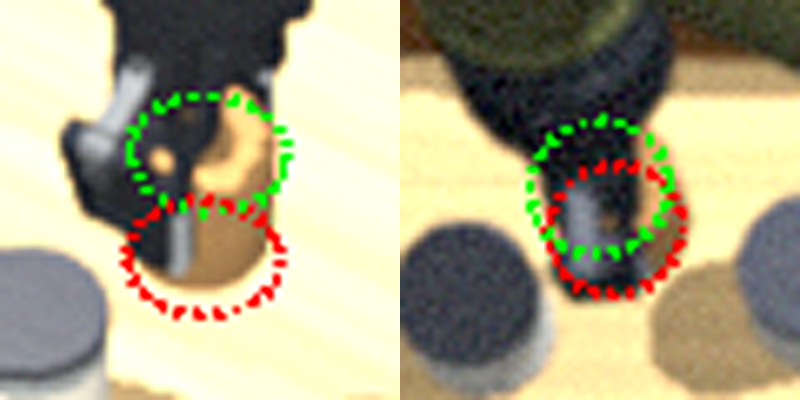

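Call:
step_arm([
  [0,2,2,-10,0],
  [0,0,0,-18,0],
  [0,0,0,-18,0],
  [0,0,0,-18,0],
  [0,0,0,-12,0],
])

```text
time: 27.15
ee_pos: [650.0, 218.9, 49.6]
tool_rot: [2.053, 0.083, -2.266]
ft_force: [-0.7, -0.7, -1.7]
finger_gap: 0.572
```

Call:
step_arm([
  [0,0,0,-12,0],
  [0,0,0,-10,0],
  [0,0,0,0,0],
])

```text
time: 27.4
ee_pos: [646.9, 216.7, 18.3]
tool_rot: [2.041, 0.08, -2.271]
ft_force: [0.3, -0.4, -1.3]
finger_gap: 0.574
```

```bash
python3 ov.py d3.png 651.7 219.2 20 25 50; python3 roll.py slim_a 652 219 50
```

```text
t 27.40 pos [646.9 216.7  18.3] jawyaw -174.4 tilt(deg) -6.01 -1.71 F [ 0.3 -0.4 -1.3] gap 0.57 j [ 0.1  1.3 -1.1  1.3  1.1  1.3  2.1]
t 27.60 pos [648.8 218.5  22.8] jawyaw -174.4 tilt(deg) -5.74 -1.49 F [ 1.2  0.5 -1.1] gap 0.56 j [ 0.1  1.3 -1.1  1.3  1.1  1.3  2.1]
s masks_of 0.52 [357.2 321.1] bbox 352 367 306 334
s mark_of 0.65 [351.9 322.5] 
t masks_of 0.46 [253. 201.] bbox 252 259 191 209
t mark_of 0.44 [250.8 204.3] 
tri masks_of [648.1 213.6  37.2]
tri mark_of [647.2 211.   27.7]
tri bb [647.  212.1  40.2]
```

View pics/d3.png

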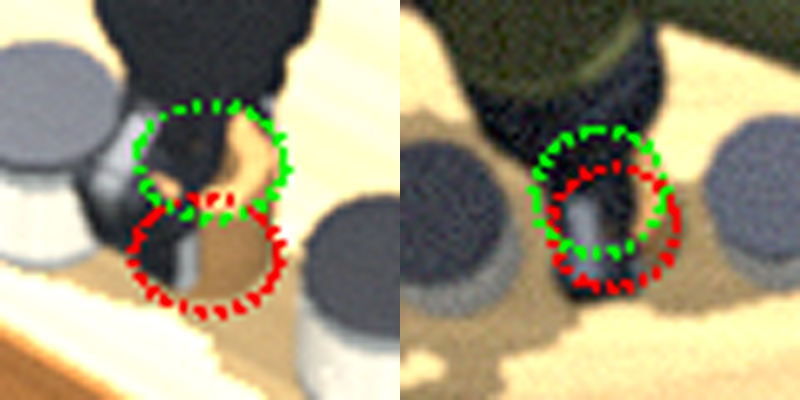

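Call:
step_arm([
  [0,1,2,-8,0],
  [0,1,1,-8,0],
  [0,0,0,-5,0],
  [0,0,0,0,0],
])

```text
time: 28.13
ee_pos: [652.4, 221.8, 1.7]
tool_rot: [2.053, 0.083, -2.264]
ft_force: [0.2, -0.2, 0.0]
finger_gap: 0.567
```

```bash
python3 ov.py d4.png 651.7 219.2 0 25 50
```

```text
t 28.13 pos [652.4 221.8   1.7] jawyaw -174.4 tilt(deg) -5.53 -1.48 F [ 0.2 -0.2  0. ] gap 0.57 j [ 0.1  1.3 -1.1  1.3  1.1  1.3  2.1]
```

View pics/d4.png

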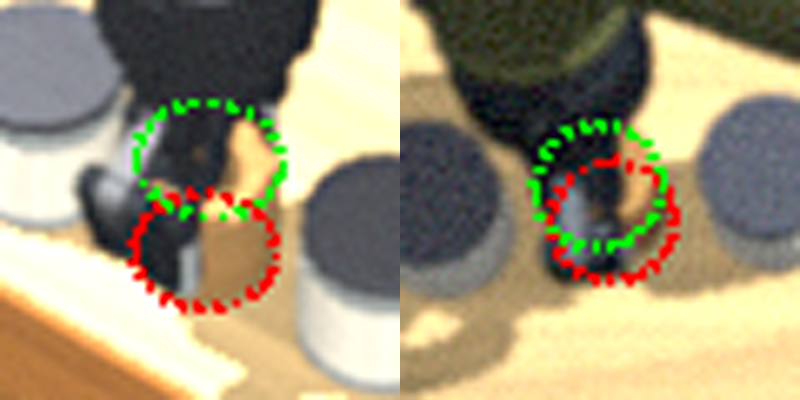

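Call:
step_arm([
  [0.8,0,0,0,0],
  [0.8,0,0,0,0],
  [0.8,0,0,0,0],
  [0.9,0,0,6,0],
  [1,0,0,12,0],
])

```text
time: 28.65
ee_pos: [651.3, 221.5, 19.8]
tool_rot: [2.05, 0.082, -2.267]
ft_force: [0.3, -0.8, -1.0]
finger_gap: 0.999
```

Call:
step_arm([
  [1,0,0,20,0],
  [1,0,0,30,0],
  [1,0,0,30,0],
  [1,-20,-20,20,0],
  [1,-20,-30,0,0],
])

```text
time: 29.07
ee_pos: [611.8, 180.9, 134.7]
tool_rot: [2.062, 0.101, -2.261]
ft_force: [0.7, 0.9, 0.8]
finger_gap: 1.001
```

```bash
python3 ov.py d5.png 651.7 219.2 0 25 50; python3 roll.py slim_a 652 219 25; python3 roll.py slim_a 663 85 25
```

```text
t 29.07 pos [611.8 180.9 134.7] jawyaw -174.1 tilt(deg) -5.23 -0.81 F [0.7 0.9 0.8] gap 1.00 j [ 0.2  1.1 -1.2  1.5  0.9  1.3  2.1]
t 29.27 pos [611.7 174.9 129.4] jawyaw -174.4 tilt(deg) -5.53 -1.23 F [ 0.2 -0.2 -0.4] gap 1.00 j [ 0.2  1.1 -1.2  1.5  1.   1.3  2.1]
s mark_of 0.94 [351.3 333. ] 
t mark_of 0.67 [249.7 204.5] 
tri mark_of [654.8 216.4   0.6]
t 29.57 pos [611.  176.7 127.2] jawyaw -174.3 tilt(deg) -5.70 -1.20 F [-0.2 -0.1 -0.5] gap 1.00 j [ 0.2  1.1 -1.2  1.5  1.   1.3  2.1]
s masks_of 0.9 [305.3 305.7] bbox 295 316 289 317
s mark_of 0.89 [304.  313.6] 
t masks_of 0.61 [299.3 195.4] bbox 290 308 186 207
t mark_of 0.88 [304.6 199.5] 
tri masks_of [670.9  87.6  25.7]
tri mark_of [669.   77.1 -11.8]
tri bb [667.   87.1  31.1]
```

View pics/d5.png

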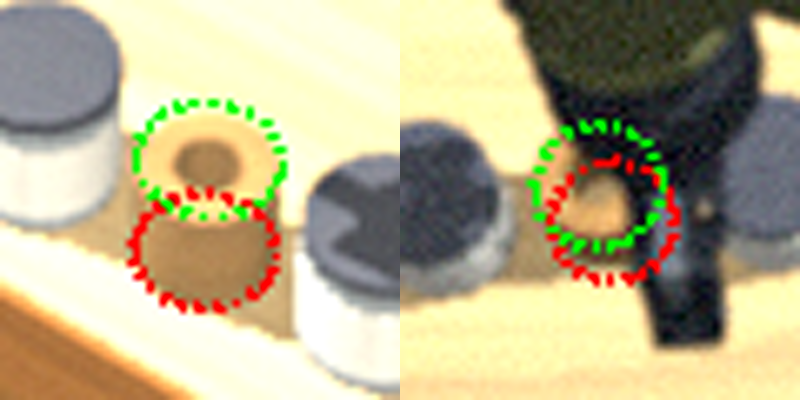

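Call:
step_arm([
  [1,-10,-20,10,0],
  [1,-13,-33,10,-3],
  [1,-13,-33,0,-3],
  [1,-13,-33,0,-3],
  [1,-13,-33,0,-3],
])

```text
time: 30.18
ee_pos: [546.6, 32.5, 148.1]
tool_rot: [-2.056, 0.106, 2.271]
ft_force: [0.7, -0.5, 0.5]
finger_gap: 1.003
```

Call:
step_arm([
  [1,-13,-33,0,-3],
  [1,-13,-33,0,-3],
  [1,-13,-33,0,-3],
  [1,-13,-33,0,-3],
  [1,-13,-33,0,-3],
])

```text
time: 30.6
ee_pos: [478.0, -139.0, 148.5]
tool_rot: [-1.907, 0.362, 2.104]
ft_force: [-0.0, -1.3, -0.8]
finger_gap: 1.001
```

Call:
step_arm([
  [1,-13,-33,0,-3],
  [1,-13,-33,0,-3],
  [1,-13,-33,0,-3],
  [1,0,0,0,0],
  [1,0,0,0,0],
])

```text
time: 31.02
ee_pos: [432.0, -252.5, 147.2]
tool_rot: [-1.799, 0.522, 1.991]
ft_force: [-0.7, 1.2, 0.3]
finger_gap: 1.0
```

```bash
python3 -c "
from h import *
st()"
```

```text
t 31.02 pos [ 432.  -252.5  147.2] jawyaw 148.0 tilt(deg) -4.99 2.74 F [-0.7  1.2  0.3] gap 1.00 j [ 1.1  0.9 -1.2  1.9  0.9  1.1  2.1]
```

Call:
step_arm([
  [1,-13,-31,0,1],
  [1,-12,-29,0,1],
  [1,0,0,-15,0],
  [1,0,0,-20,0],
  [1,0,0,0,0],
])

```text
time: 31.43
ee_pos: [409.0, -313.7, 112.6]
tool_rot: [-1.828, 0.489, 2.013]
ft_force: [-0.6, 0.8, -0.0]
finger_gap: 1.001
```

```bash
python3 -c "
from h import *
S=st();look('e1.png',[409,-315,60],P=[[409,-315,80]])"
```

```text
t 31.43 pos [ 409.  -313.7  112.6] jawyaw 150.3 tilt(deg) -4.84 2.48 F [-0.6  0.8 -0. ] gap 1.00 j [ 1.2  1.  -1.1  1.9  1.   1.1  2.2]
```

View pics/e1.png

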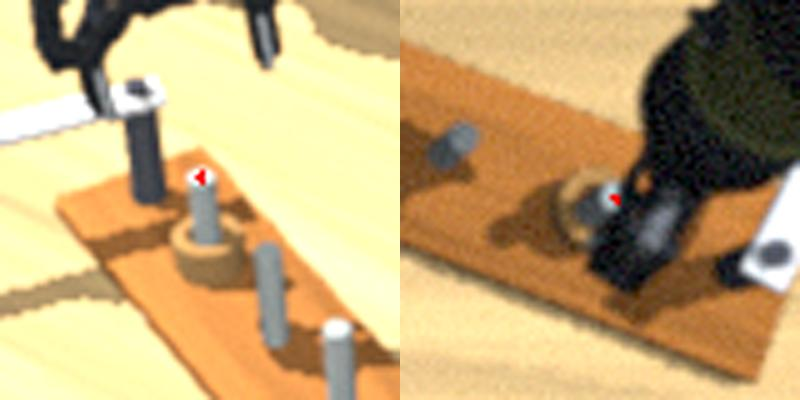

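```bash
python3 -c "
from h import *
S=st();look('e1.png',[409,-315,60],P=[[409,-315,80]]);st()"
```

```text
t 31.53 pos [ 411.3 -312.5  115.4] jawyaw 150.4 tilt(deg) -4.59 2.47 F [-0.5  0.7  1. ] gap 1.00 j [ 1.1  1.  -1.1  1.9  1.   1.1  2.2]
t 31.63 pos [ 412.1 -312.6  116.3] jawyaw 150.4 tilt(deg) -4.49 2.41 F [-0.3  0.2  0.7] gap 1.00 j [ 1.1  1.  -1.1  1.9  1.   1.1  2.2]
```

Call:
step_arm([
  [1,-5,4,-10,0],
  [1,0,0,-15,0],
  [1,0,0,-15,0],
  [1,0,0,0,0],
  [1,0,0,0,0],
])

```text
time: 32.05
ee_pos: [409.7, -305.2, 78.1]
tool_rot: [-1.847, 0.482, 2.005]
ft_force: [0.1, 0.2, 0.2]
finger_gap: 0.999
```

```bash
cat > lk.py <<'E'
from h import *
import sys
st();manip.camera("top");manip.camera("top");manip.camera("top");S=st()
P=[float(x) for x in sys.argv[2:5]]
R=Rotation.from_rotvec(S["tool_rot"]).as_matrix(); e=S["ee_pos"]
print("grasp est (40 behind):",e-40*R[:,0])
look(sys.argv[1],[P[0],P[1],60],P=[P])
E
python3 lk.py e2.png 409 -315 80
```

```text
t 32.05 pos [ 409.7 -305.2   78.1] jawyaw 150.8 tilt(deg) -4.12 2.28 F [0.1 0.2 0.2] gap 1.00 j [ 1.1  1.  -1.1  1.9  1.1  1.   2.1]
t 32.20 pos [ 410.  -305.8   78.6] jawyaw 150.7 tilt(deg) -4.08 2.24 F [-0.6 -0.6  0.4] gap 1.00 j [ 1.1  1.  -1.1  1.9  1.1  1.   2.1]
grasp est (40 behind): [ 412.8 -307.4  118.5]
```

View pics/e2.png

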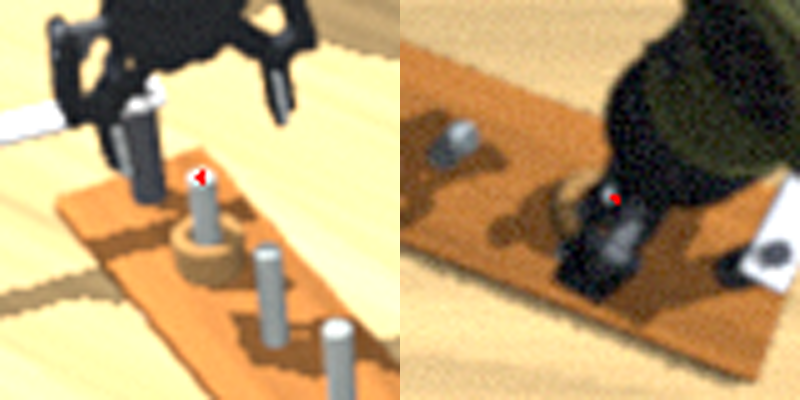

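Call:
step_arm([
  [1,0,0,-10,0],
  [1,0,0,-12,0],
  [1,0,0,-12,0],
  [1,0,0,-12,0],
  [1,0,0,0,0],
])

```text
time: 32.72
ee_pos: [410.6, -307.2, 29.5]
tool_rot: [-1.85, 0.488, 2.0]
ft_force: [-0.1, 0.6, -0.1]
finger_gap: 1.005
```

```bash
python3 lk.py e3.png 409 -315 80
```

```text
t 32.72 pos [ 410.6 -307.2   29.5] jawyaw 150.6 tilt(deg) -3.93 2.09 F [-0.1  0.6 -0.1] gap 1.00 j [ 1.1  1.1 -1.   1.9  1.2  1.   2.1]
t 32.87 pos [ 412.3 -307.2   32. ] jawyaw 150.6 tilt(deg) -3.72 2.05 F [0.8 0.4 0.6] gap 1.00 j [ 1.1  1.1 -1.   1.9  1.2  1.   2.1]
grasp est (40 behind): [ 414.9 -308.6   71.9]
```

View pics/e3.png

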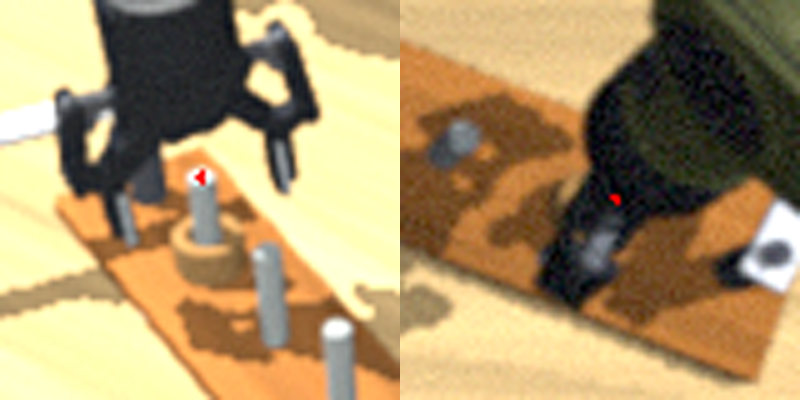

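Call:
step_arm([
  [1,-3,-4,-5,0],
  [1,-3,-3,-8,0],
  [1,-1,0,-8,0],
  [1,0,0,-6,0],
  [1,0,0,0,0],
])

```text
time: 33.38
ee_pos: [405.6, -316.4, 4.5]
tool_rot: [-1.858, 0.491, 1.993]
ft_force: [-0.9, -0.0, 0.6]
finger_gap: 1.0
```

```bash
python3 lk.py e4.png 409 -315 80
```

```text
t 33.38 pos [ 405.6 -316.4    4.5] jawyaw 150.5 tilt(deg) -3.53 1.87 F [-0.9 -0.   0.6] gap 1.00 j [ 1.1  1.1 -1.   1.9  1.2  1.   2.1]
t 33.53 pos [ 406.7 -316.1    5.8] jawyaw 150.6 tilt(deg) -3.41 1.86 F [0.5 0.2 0.5] gap 1.00 j [ 1.1  1.1 -1.   1.9  1.2  1.   2.1]
grasp est (40 behind): [ 409.1 -317.4   45.7]
```

View pics/e4.png

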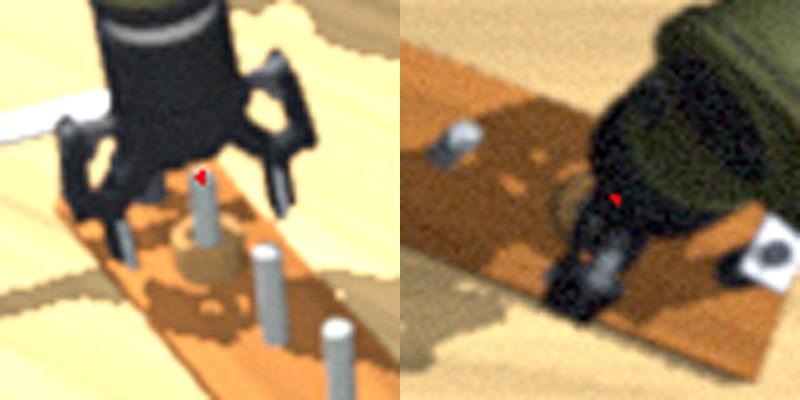

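Call:
step_arm([
  [0,0,2,0,0],
  [0,0,0,0,0],
  [0,0,0,0,0],
  [0,0,0,0,0],
  [0,0,0,0,0],
])

```text
time: 34.05
ee_pos: [408.3, -313.7, 7.8]
tool_rot: [-1.865, 0.489, 1.99]
ft_force: [0.4, 0.1, -0.6]
finger_gap: 0.472
```

Call:
step_arm([
  [0,0,0,0,0],
  [0,0,0,0,0],
])

```text
time: 34.22
ee_pos: [408.5, -313.8, 7.9]
tool_rot: [-1.865, 0.489, 1.989]
ft_force: [0.6, 0.7, -0.3]
finger_gap: 0.473
```

```bash
python3 lk.py e5.png 409 -315 80
```

```text
t 34.22 pos [ 408.5 -313.8    7.9] jawyaw 150.6 tilt(deg) -3.23 1.75 F [ 0.6  0.7 -0.3] gap 0.47 j [ 1.1  1.1 -1.   1.9  1.2  1.   2.1]
t 34.37 pos [ 408.4 -313.8    7.9] jawyaw 150.6 tilt(deg) -3.24 1.76 F [ 0.1  0.4 -0.1] gap 0.47 j [ 1.1  1.1 -1.   1.9  1.2  1.   2.1]
grasp est (40 behind): [ 410.6 -315.    47.8]
```

View pics/e5.png

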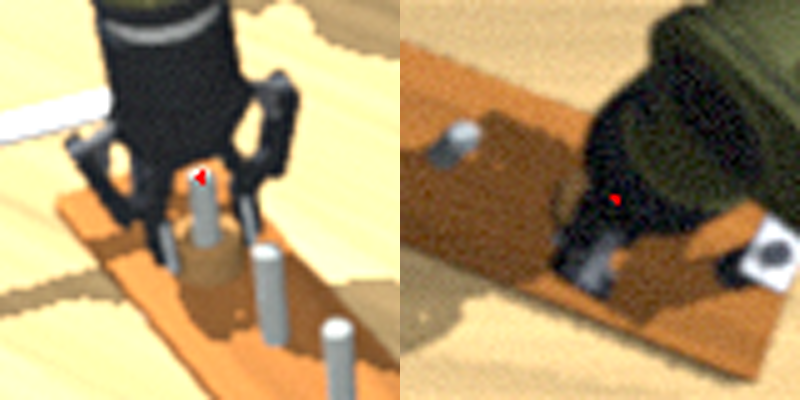

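Call:
step_arm([
  [0,0,0,8,0],
  [0,0,0,15,0],
  [0,0,0,20,0],
  [0,0,0,25,0],
  [0,0,0,25,0],
])

```text
time: 34.88
ee_pos: [404.2, -311.9, 100.7]
tool_rot: [-1.853, 0.485, 1.999]
ft_force: [0.2, -1.0, -0.9]
finger_gap: 0.471
```

Call:
step_arm([
  [0,0,0,25,0],
  [0,0,0,15,0],
  [0,0,0,0,0],
])

```text
time: 35.13
ee_pos: [406.6, -311.3, 148.5]
tool_rot: [-1.862, 0.484, 1.994]
ft_force: [-0.3, -0.3, 0.2]
finger_gap: 0.473
```

Run:
```python
from h import *
S=st();look('f1.png',S['ee_pos'],(50,50))
s=manip.camera('scene');t=manip.camera('top')
crop(t,(308,297),(40,30),'pl_t.png',10);crop(s,(360,240),(40,30),'pl_s.png',10)
for n in("plane","mug"):
    for nm,p in(("s",s),("t",t)):
        for d in manip.mark_of(p,n)[:2]: print(n,nm,round(d["confidence"],2),np.array(d["position"]),ray(p,d["position"],0))
```

```text
t 35.13 pos [ 406.6 -311.3  148.5] jawyaw 150.8 tilt(deg) -3.40 1.94 F [-0.3 -0.3  0.2] gap 0.47 j [ 1.2  0.9 -1.2  1.9  0.9  1.1  2.2]
plane s 0.76 [336.  243.2] [429.9   6.2   0. ]
plane t 0.87 [326.5 286.2] [432.7  13.1   0. ]
plane t 0.23 [461.3 179.8] [ 727.4 -351.8    0. ]
mug s 0.8 [436.9 271.3] [363.2 276.6   0. ]
mug t 0.69 [464.7 290.3] [ 425.1 -347.9    0. ]
mug t 0.64 [228.4 313.8] [358.7 266.2   0. ]
```

View pics/f1.png

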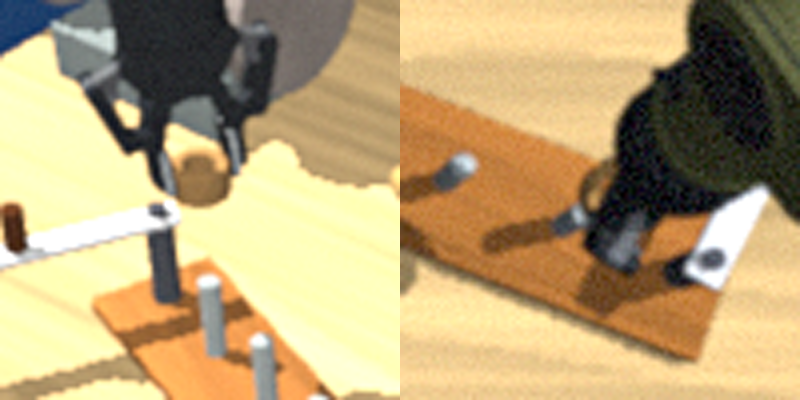

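View pics/pl_t.png

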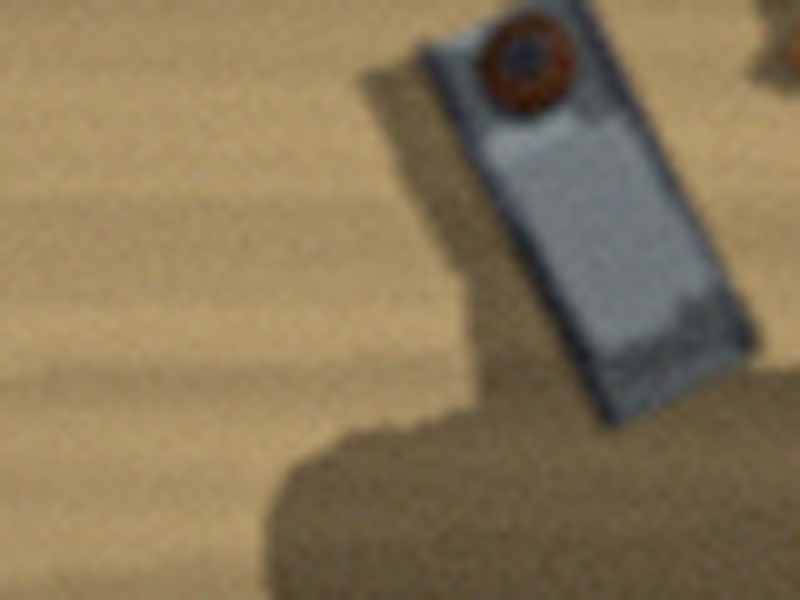

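View pics/pl_s.png

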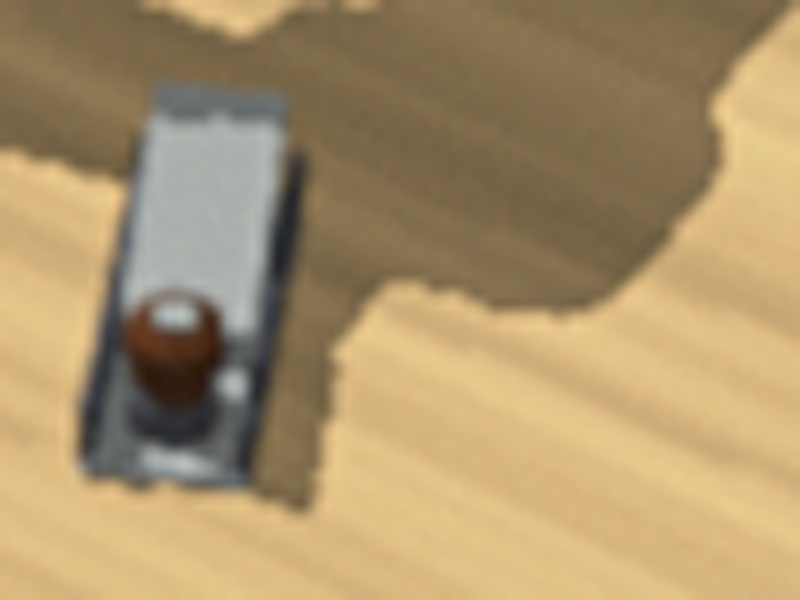

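```bash
cat > plane.py <<'E'
from h import *
import sys
from scipy.optimize import minimize
# fit sole rectangle to plane masks (both views) using hull of sole box of height h + marks, then overlay
def fit(x0,show):
    s=manip.camera('scene');t=manip.camera('top'); M=[]
    for p in(s,t):
        r=manip.masks_of(p,"plane"); r=[d for d in r if d["confidence"]>.3]
        c=proj(p,[x0[0],x0[1],15]); r=[d for d in r if np.hypot(*(np.array(d["position"])-c))<25]
        M.append(r[0]["pixels"].astype(np.uint8) if r else None); print("mask",r[0]["confidence"] if r else None,r[0]["pixels"].sum() if r else 0)
    return s,t,M
def pts(v,L=55,W=23,h=0):
    x,y,a=v; c,sn=np.cos(a),np.sin(a)
    return np.array([[x+u*c-w*sn,y+u*sn+w*c,h] for u,w in((L,W),(L,-W),(-L,-W),(-L,W))])
def draw(p,v,name):
    im=np.clip(p["frame"].astype(float)*1.4,0,255).astype(np.uint8)
    x,y=proj(p,[v[0],v[1],0]).astype(int)
    f=10; cr=cv2.resize(im[y-30:y+30,x-30:x+30,::-1],None,fx=f,fy=f,interpolation=cv2.INTER_CUBIC)
    q=np.array([(proj(p,k)-[x-30,y-30]+.5)*f for k in pts(v)]).astype(int)
    cv2.polylines(cr,[q],True,(0,0,255),1); cv2.line(cr,tuple(q[0]),tuple(q[1]),(0,255,0),2)
    return cv2.resize(cr,(400,400))
E
python3 - <<'E'
from plane import *
s,t,M=fit([431,10,0],1)
toe=[ray(s,q,0) for q in((328.5,257.8),(345,259))]; heel=[ray(t,q,0) for q in((329.2,309.8),(343.7,302))]
print(toe,heel)
a=(toe[0]+toe[1])/2;b=(heel[0]+heel[1])/2;d=a-b;print("L",np.hypot(*d[:2]),"yaw",np.degrees(np.arctan2(d[1],d[0])),"c",(a+b)/2)
v=[*((a+b)/2)[:2],np.arctan2(d[1],d[0])]
cv2.imwrite("pics/pf.png",np.hstack([draw(s,v,''),draw(t,v,'')]))
E
```

```text
mask 0.95 698
mask 0.84 793
[array([486.9,  22.7,   0. ]), array([465.1,  60.3,   0. ])] [array([371.2,   5.8,   0. ]), array([391.8, -31.8,   0. ])]
L 109.03979685076915 yaw 29.9813117440941 c [428.7  14.2   0. ]
```

View pics/pf.png

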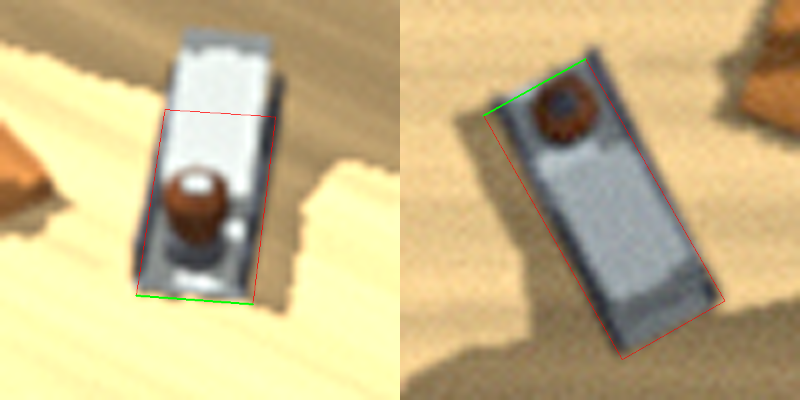

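Call:
step_arm([
  [0,5,18,0,0],
  [0,9,31,0,-2],
  [0,9,31,0,-3],
  [0,9,31,0,-3],
  [0,9,31,0,-3],
])

```text
time: 36.15
ee_pos: [443.6, -172.7, 142.2]
tool_rot: [-1.718, 0.66, 1.858]
ft_force: [0.9, 0.0, -0.9]
finger_gap: 0.47
```

Call:
step_arm([
  [0,9,31,0,-3],
  [0,9,31,0,-3],
  [0,9,31,0,-3],
  [0,9,31,0,-3],
  [0,9,31,0,-3],
])

```text
time: 36.57
ee_pos: [489.8, -10.3, 141.9]
tool_rot: [-1.538, 0.85, 1.665]
ft_force: [0.1, -1.0, 0.0]
finger_gap: 0.475
```

Call:
step_arm([
  [0,9,31,0,-3],
  [0,9,25,0,-2],
  [0,5,15,0,0],
  [0,0,0,0,0],
  [0,0,0,0,0],
])

```text
time: 36.98
ee_pos: [514.8, 75.1, 143.5]
tool_rot: [-1.481, 0.892, 1.604]
ft_force: [0.1, -0.0, -0.7]
finger_gap: 0.473
```

```bash
python3 lk.py g1.png 521 66 0
```

```text
t 36.98 pos [514.8  75.1 143.5] jawyaw 117.7 tilt(deg) -2.01 4.24 F [ 0.1 -0.  -0.7] gap 0.47 j [ 0.4  0.9 -1.   1.9  0.8  0.9  1. ]
t 37.13 pos [514.6  73.1 143.2] jawyaw 117.5 tilt(deg) -2.03 4.19 F [ 0.5 -0.1  0.5] gap 0.47 j [ 0.4  0.9 -1.   1.9  0.8  0.9  1. ]
grasp est (40 behind): [516.   70.1 183.1]
```

View pics/g1.png

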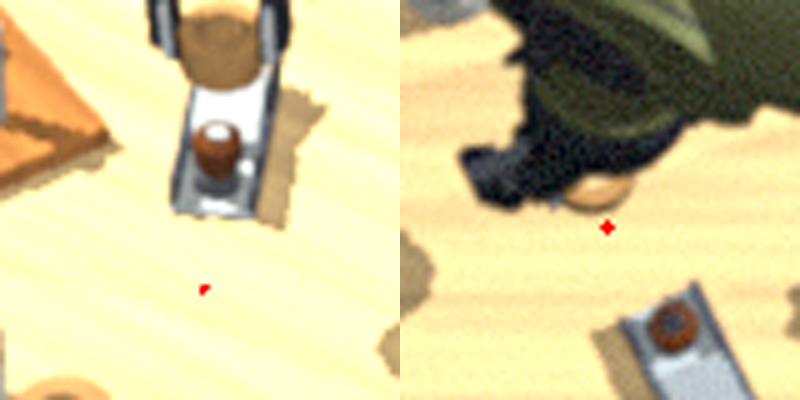

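Call:
step_arm([
  [0,3,-3,-15,0],
  [0,2,-2,-25,0],
  [0,0,0,-25,0],
  [0,0,0,-25,0],
  [0,0,0,-20,0],
])

```text
time: 37.65
ee_pos: [523.3, 61.6, 33.4]
tool_rot: [-1.479, 0.897, 1.586]
ft_force: [1.7, 0.4, -1.0]
finger_gap: 0.47
```

Call:
step_arm([
  [0,0,0,-8,0],
  [0,0,0,0,0],
  [0,0,0,0,0],
])

```text
time: 37.9
ee_pos: [520.6, 57.1, 21.3]
tool_rot: [-1.473, 0.907, 1.589]
ft_force: [-0.1, 1.1, 0.2]
finger_gap: 0.474
```

```bash
python3 -c "
from h import *
st();manip.camera('top');manip.camera('top');S=st();print(S['ee_pos'][2]+7)"; python3 ov.py g2.png 521.3 66 25 21 24
```

```text
t 37.90 pos [520.6  57.1  21.3] jawyaw 116.6 tilt(deg) -1.86 3.98 F [-0.1  1.1  0.2] gap 0.47 j [ 0.3  1.  -0.8  1.9  1.1  0.7  0.8]
t 38.00 pos [521.2  57.5  22. ] jawyaw 116.6 tilt(deg) -1.77 4.01 F [ 0.1  0.1 -0.3] gap 0.47 j [ 0.3  1.  -0.8  1.9  1.1  0.7  0.8]
29.030642627447374
t 38.00 pos [521.2  57.5  22. ] jawyaw 116.6 tilt(deg) -1.77 4.01 F [ 0.1  0.1 -0.3] gap 0.47 j [ 0.3  1.  -0.8  1.9  1.1  0.7  0.8]
```

View pics/g2.png

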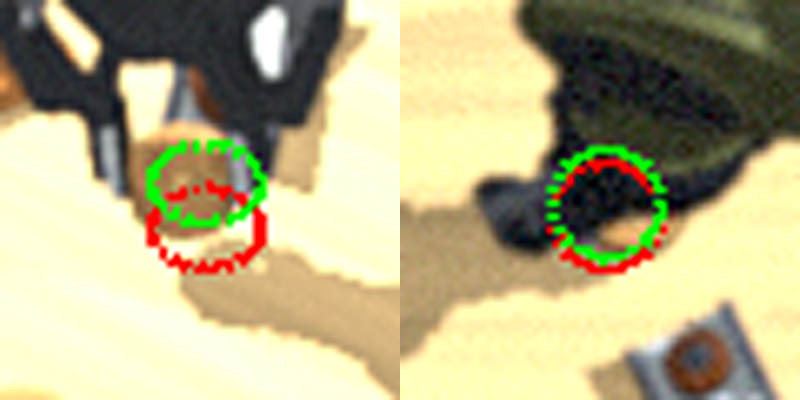

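Call:
step_arm([
  [0,2,5,0,0],
  [0,2,4,0,0],
  [0,0,0,0,0],
  [0,0,0,0,0],
])

```text
time: 38.43
ee_pos: [527.8, 69.1, 25.2]
tool_rot: [-1.477, 0.9, 1.583]
ft_force: [-0.0, -1.0, -0.7]
finger_gap: 0.477
```

```bash
python3 -c "
from h import *
st();manip.camera('top');manip.camera('top');manip.camera('top');S=st();print(S['ee_pos'][2]+7)"; python3 ov.py g3.png 521.3 66 29 21 24; python3 roll.py little 521 66 30
```

```text
t 38.43 pos [527.8  69.1  25.2] jawyaw 116.7 tilt(deg) -1.43 4.13 F [-0.  -1.  -0.7] gap 0.48 j [ 0.3  1.  -0.8  1.9  1.1  0.7  0.8]
t 38.58 pos [527.5  68.7  24.9] jawyaw 116.7 tilt(deg) -1.46 4.11 F [-0.5  0.2 -1.3] gap 0.47 j [ 0.3  1.  -0.8  1.9  1.1  0.7  0.8]
31.88081660038193
t 38.58 pos [527.5  68.7  24.9] jawyaw 116.7 tilt(deg) -1.46 4.11 F [-0.5  0.2 -1.3] gap 0.47 j [ 0.3  1.  -0.8  1.9  1.1  0.7  0.8]
t 38.78 pos [527.3  68.3  24.6] jawyaw 116.7 tilt(deg) -1.49 4.09 F [ 0.9 -0.1 -0.4] gap 0.47 j [ 0.3  1.  -0.8  1.9  1.1  0.7  0.8]
s masks_of 0.82 [333.3 260.8] bbox 325 339 253 268
s mark_of 0.52 [334.5 265.5] 
t masks_of 0.53 [307.2 254.2] bbox 303 312 251 254
t mark_of 0.57 [307.8 249.1] 
tri masks_of [513.1  60.9  32. ]
tri mark_of [524.1  65.1  27.7]
tri bb [517.   59.9  35.6]
```

View pics/g3.png

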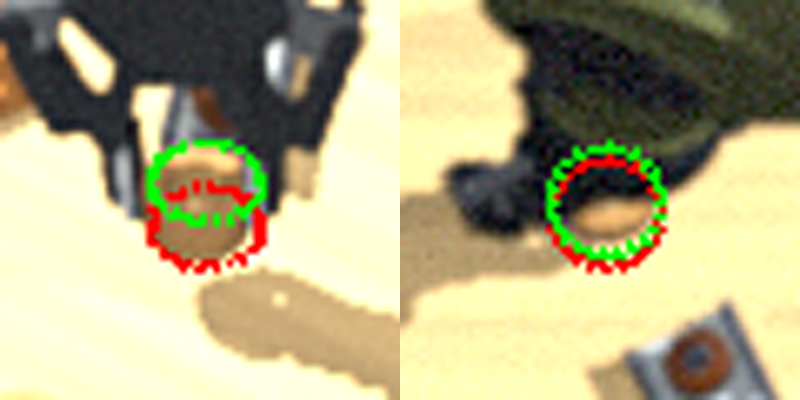

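Call:
step_arm([
  [0,-1,0,-10,0],
  [0,0,1,-10,0],
  [0,0,1,-7,0],
  [0,0,0,0,0],
  [0,0,0,0,0],
])

```text
time: 39.4
ee_pos: [525.7, 70.3, -6.0]
tool_rot: [-1.476, 0.902, 1.585]
ft_force: [0.9, -0.3, -0.9]
finger_gap: 0.476
```

```bash
python3 -c "
from h import *
st();manip.camera('top');manip.camera('top');manip.camera('top');S=st();print(S['ee_pos'][2]+7)"; python3 ov.py g4.png 521.3 66 3 21 24; python3 roll.py little 521 66 10
```

```text
t 39.40 pos [525.7  70.3  -6. ] jawyaw 116.7 tilt(deg) -1.55 4.08 F [ 0.9 -0.3 -0.9] gap 0.48 j [ 0.3  1.1 -0.8  1.9  1.1  0.7  0.8]
t 39.55 pos [526.2  70.4  -5.2] jawyaw 116.7 tilt(deg) -1.49 4.10 F [ 0.7  0.1 -1.2] gap 0.47 j [ 0.3  1.1 -0.8  1.9  1.1  0.7  0.8]
1.7764947990944062
t 39.55 pos [526.2  70.4  -5.2] jawyaw 116.7 tilt(deg) -1.49 4.10 F [ 0.7  0.1 -1.2] gap 0.47 j [ 0.3  1.1 -0.8  1.9  1.1  0.7  0.8]
t 39.75 pos [526.5  70.3  -4.8] jawyaw 116.6 tilt(deg) -1.44 4.10 F [ 0.  -0.3 -1.2] gap 0.47 j [ 0.3  1.1 -0.8  1.9  1.1  0.7  0.8]
s masks_of 0.48 [334.7 269.7] bbox 326 340 261 278
s mark_of 0.76 [334.9 273. ] 
t masks_of 0.36 [305.4 256. ] bbox 301 311 252 257
t mark_of 0.39 [303.1 251. ] 
tri masks_of [513.8  66.1   3.4]
tri mark_of [525.8  73.6   6.1]
tri bb [517.6  64.1   6. ]
```

View pics/g4.png

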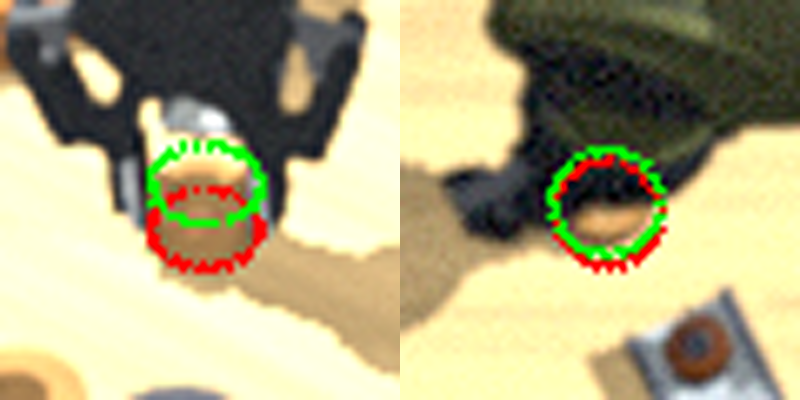

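Call:
step_arm([
  [0,-4,-2,0,0],
  [0,0,0,-2,0],
  [0,0,0,0,0],
])

```text
time: 40.2
ee_pos: [522.1, 68.0, -6.9]
tool_rot: [-1.477, 0.901, 1.582]
ft_force: [0.5, 0.4, -1.0]
finger_gap: 0.476
```

```bash
python3 -c "
from h import *
st();manip.camera('top');manip.camera('top');manip.camera('top');S=st();print(S['ee_pos'][2]+7)"; python3 ov.py g5.png 521.3 66 0 21 24
```

```text
t 40.20 pos [522.1  68.   -6.9] jawyaw 116.6 tilt(deg) -1.43 4.10 F [ 0.5  0.4 -1. ] gap 0.48 j [ 0.3  1.1 -0.8  2.   1.2  0.7  0.8]
t 40.35 pos [522.3  68.1  -6.7] jawyaw 116.6 tilt(deg) -1.42 4.11 F [ 0.8 -0.3 -0.5] gap 0.47 j [ 0.3  1.1 -0.8  2.   1.2  0.7  0.8]
0.25867901461809684
t 40.35 pos [522.3  68.1  -6.7] jawyaw 116.6 tilt(deg) -1.42 4.11 F [ 0.8 -0.3 -0.5] gap 0.47 j [ 0.3  1.1 -0.8  2.   1.2  0.7  0.8]
```

View pics/g5.png

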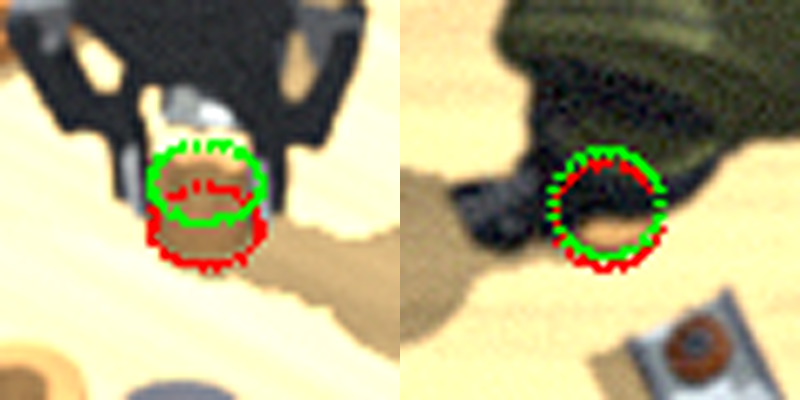

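Aligned. Release and rise.

Call:
step_arm([
  [0.75,0,0,0,0],
  [0.75,0,0,0,0],
  [0.75,0,0,0,0],
  [0.75,0,0,0,0],
  [0.9,0,0,8,0],
])

```text
time: 40.87
ee_pos: [521.9, 68.1, 0.7]
tool_rot: [-1.476, 0.902, 1.583]
ft_force: [-0.4, -0.8, -0.1]
finger_gap: 0.873
```

Call:
step_arm([
  [1,0,0,20,0],
  [1,0,0,30,0],
  [1,0,0,35,0],
  [1,0,-20,35,0],
  [1,0,-38,20,-5],
])

```text
time: 41.28
ee_pos: [518.5, 19.0, 146.5]
tool_rot: [-1.418, 0.939, 1.538]
ft_force: [1.5, -0.9, -0.6]
finger_gap: 1.0
```

Call:
step_arm([
  [1,-2,-38,0,-5],
  [1,-2,-38,0,-5],
  [1,-2,-38,0,-5],
  [1,-2,-38,0,-5],
  [1,-2,-38,0,-5],
])

```text
time: 41.7
ee_pos: [511.8, -173.9, 157.8]
tool_rot: [-1.12, 1.152, 1.188]
ft_force: [0.9, -0.4, 0.1]
finger_gap: 1.0
```

```bash
python3 ov.py g6.png 521.3 66 0 21 24; python3 roll.py little 521 66 10
python3 - <<'E'
from plane import *
s=manip.camera('scene');t=manip.camera('top')
v=[429.3,13.5,np.radians(29.7)]
cv2.imwrite("pics/pf2.png",np.hstack([draw(s,v,''),draw(t,v,'')]))
st()
E
```

```text
t 41.70 pos [ 511.8 -173.9  157.8] jawyaw 86.9 tilt(deg) 1.70 4.80 F [ 0.9 -0.4  0.1] gap 1.00 j [ 0.8  0.8 -0.9  1.9  0.8  0.8  1.1]
t 41.90 pos [ 511.8 -173.3  157.2] jawyaw 87.0 tilt(deg) 1.64 4.82 F [-0.9  1.2  0.6] gap 1.00 j [ 0.8  0.8 -0.9  1.9  0.8  0.8  1.1]
s masks_of 0.78 [334.1 266.7] bbox 326 341 260 277
s mark_of 0.66 [334.4 270.1] 
t masks_of 0.67 [308.6 255.7] bbox 299 314 243 259
t mark_of 0.54 [308.5 254.1] 
tri masks_of [512.1  59.9   9.6]
tri mark_of [516.7  62.    2.6]
tri bb [523.2  65.6  15.8]
t 42.20 pos [ 512.4 -170.6  157. ] jawyaw 87.3 tilt(deg) 1.62 4.86 F [-0.5  0.3 -0.7] gap 1.00 j [ 0.8  0.8 -0.9  1.9  0.8  0.8  1.1]
```

View pics/g6.png

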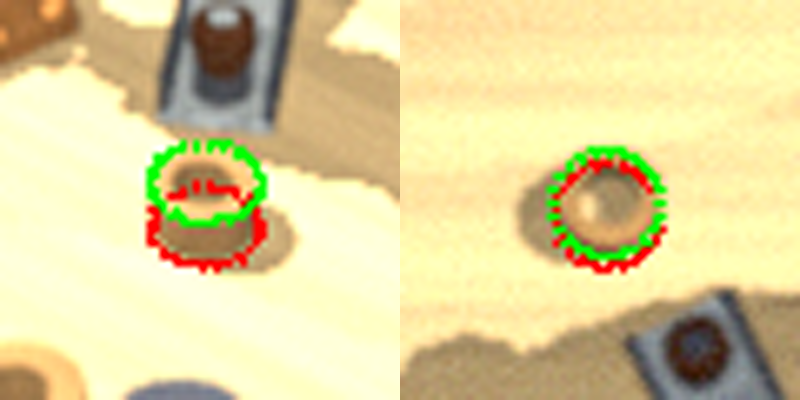

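View pics/pf2.png

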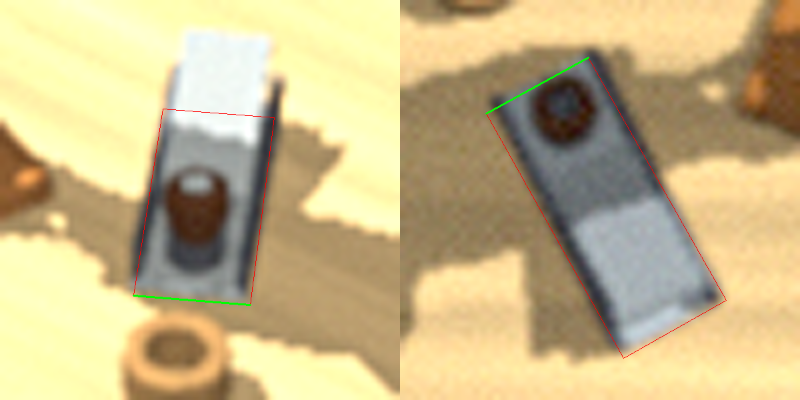

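Call:
step_arm([
  [1,-4,-20,5,-4],
  [1,-5,-33,0,-4],
  [1,-5,-33,0,-4],
  [1,-5,-33,0,-4],
  [1,-5,-33,0,-4],
])

```text
time: 42.62
ee_pos: [492.2, -311.5, 164.5]
tool_rot: [-0.886, 1.269, 0.935]
ft_force: [-0.3, -0.2, -1.2]
finger_gap: 0.996
```

Call:
step_arm([
  [1,-5,-33,0,-2],
  [1,-5,-33,0,0],
  [1,-4,-25,0,0],
  [1,0,0,0,0],
  [1,0,0,0,0],
])

```text
time: 43.03
ee_pos: [475.5, -412.6, 163.4]
tool_rot: [-0.856, 1.288, 0.898]
ft_force: [-0.3, 1.3, -0.1]
finger_gap: 0.999
```

```bash
python3 lk.py h1.png 474 -433 126
```

```text
t 43.03 pos [ 475.5 -412.6  163.4] jawyaw 65.6 tilt(deg) 3.59 4.11 F [-0.3  1.3 -0.1] gap 1.00 j [ 1.1  0.9 -0.9  1.6  0.7  1.   1.2]
t 43.18 pos [ 475.8 -410.9  163.6] jawyaw 65.8 tilt(deg) 3.55 4.13 F [-1.   0.1  0.3] gap 1.00 j [ 1.1  0.9 -0.9  1.6  0.7  1.   1.2]
grasp est (40 behind): [ 473.4 -413.8  203.4]
```

View pics/h1.png

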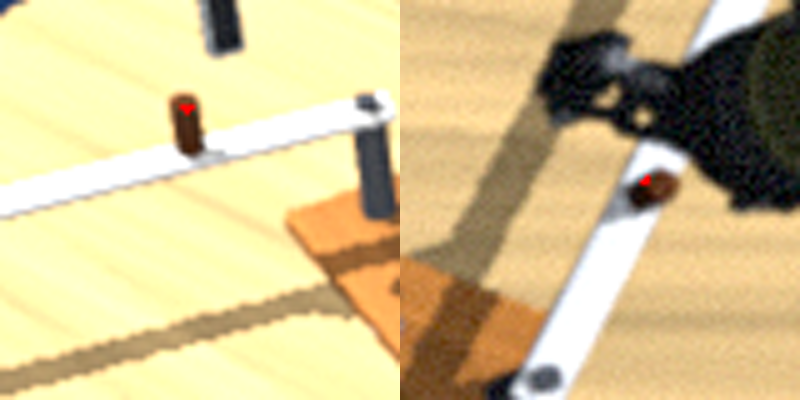

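Call:
step_arm([
  [1,-1,-12,0,0],
  [1,0,-11,0,0],
  [1,0,0,-15,0],
  [1,0,0,-20,0],
  [1,0,0,0,0],
])

```text
time: 43.7
ee_pos: [477.3, -434.5, 128.4]
tool_rot: [-0.865, 1.284, 0.903]
ft_force: [-0.1, 0.4, -0.6]
finger_gap: 0.997
```

```bash
python3 lk.py h2.png 472.5 -437 126
```

```text
t 43.70 pos [ 477.3 -434.5  128.4] jawyaw 66.2 tilt(deg) 3.69 4.00 F [-0.1  0.4 -0.6] gap 1.00 j [ 1.1  0.9 -0.8  1.6  0.7  0.9  1.3]
t 43.85 pos [ 479.9 -434.5  132.5] jawyaw 66.2 tilt(deg) 4.00 3.89 F [-0.   0.8  0. ] gap 1.00 j [ 1.1  0.9 -0.8  1.6  0.7  0.9  1.3]
grasp est (40 behind): [ 477.1 -437.2  172.3]
```

View pics/h2.png

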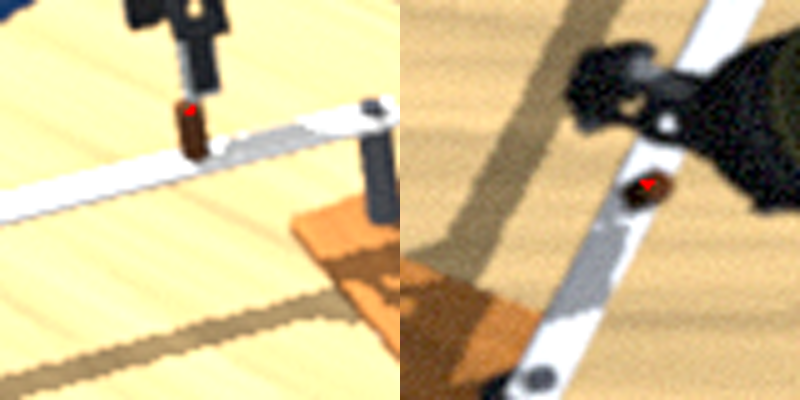

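Call:
step_arm([
  [1,-3,2,-12,0],
  [1,-3,2,-12,0],
  [1,0,0,-12,0],
  [1,0,0,0,0],
  [1,0,0,0,0],
])

```text
time: 44.37
ee_pos: [477.6, -431.4, 100.9]
tool_rot: [-0.876, 1.276, 0.892]
ft_force: [0.0, 0.6, -0.7]
finger_gap: 1.001
```

```bash
python3 lk.py h3.png 472.5 -437 126
```

```text
t 44.37 pos [ 477.6 -431.4  100.9] jawyaw 66.3 tilt(deg) 4.48 3.59 F [ 0.   0.6 -0.7] gap 1.00 j [ 1.1  1.  -0.8  1.6  0.8  0.9  1.2]
t 44.52 pos [ 477.7 -431.6  101.2] jawyaw 66.3 tilt(deg) 4.51 3.56 F [ 1.2 -0.1  0.3] gap 1.00 j [ 1.1  1.  -0.8  1.6  0.8  0.9  1.2]
grasp est (40 behind): [ 474.6 -434.1  141. ]
```

View pics/h3.png

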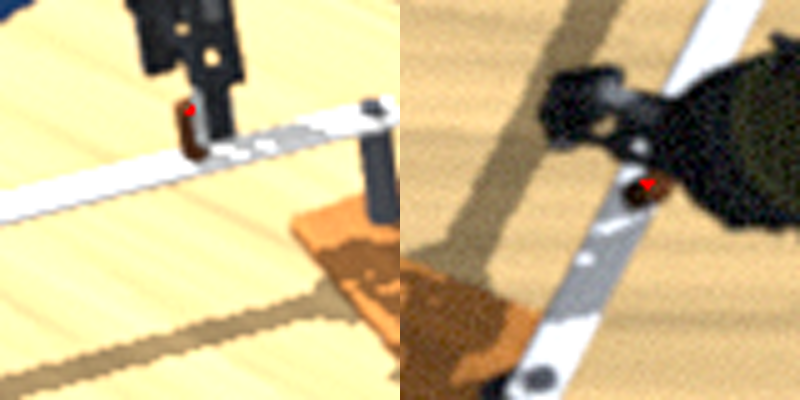

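Call:
step_arm([
  [1,-1,-1,-8,0],
  [1,0,-1,-7,0],
  [1,0,0,0,0],
])

```text
time: 44.87
ee_pos: [477.3, -434.4, 86.0]
tool_rot: [-0.878, 1.275, 0.89]
ft_force: [0.0, -0.2, -1.4]
finger_gap: 1.0
```

Call:
step_arm([
  [0,0,0,0,0],
  [0,0,0,0,0],
  [0,0,0,0,0],
  [0,0,0,0,0],
  [0,0,0,0,0],
])

```text
time: 45.28
ee_pos: [476.9, -434.7, 85.2]
tool_rot: [-0.878, 1.276, 0.89]
ft_force: [-0.5, -0.4, 0.1]
finger_gap: 0.3
```

Call:
step_arm([
  [0,0,0,0,0],
  [0,0,0,0,0],
  [0,0,0,0,0],
  [0,0,0,0,0],
])

```text
time: 45.62
ee_pos: [476.8, -435.1, 85.4]
tool_rot: [-0.88, 1.277, 0.89]
ft_force: [2.0, -0.0, -0.7]
finger_gap: 0.203
```

```bash
python3 knob.py; python3 lk.py h4.png 472.5 -437 126
```

```text
t 45.62 pos [ 476.8 -435.1   85.4] jawyaw 66.4 tilt(deg) 4.53 3.38 F [ 2.  -0.  -0.7] gap 0.20 j [ 1.1  1.  -0.8  1.6  0.8  0.9  1.2]
r 107.6 ang -25.1
t 45.62 pos [ 476.8 -435.1   85.4] jawyaw 66.4 tilt(deg) 4.53 3.38 F [ 2.  -0.  -0.7] gap 0.20 j [ 1.1  1.  -0.8  1.6  0.8  0.9  1.2]
t 45.77 pos [ 476.8 -435.1   85.4] jawyaw 66.4 tilt(deg) 4.52 3.39 F [ 0.5  0.  -0.8] gap 0.20 j [ 1.1  1.  -0.8  1.6  0.8  0.9  1.2]
grasp est (40 behind): [ 473.6 -437.5  125.2]
```

View pics/h4.png

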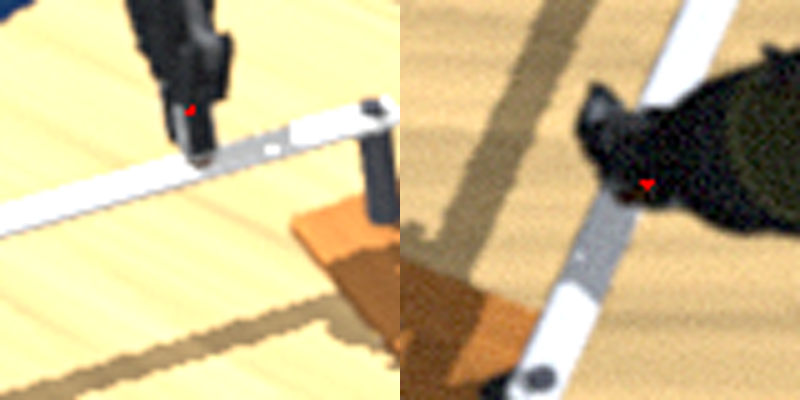

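Call:
step_arm([
  [0,4.3,10.1,0,6],
  [0,3.2,10.5,0,6],
  [0,2.1,10.8,0,6],
  [0,1,11,0,6],
  [0,-0.2,11,0,6],
])

```text
time: 46.28
ee_pos: [486.9, -382.4, 85.4]
tool_rot: [-1.25, 1.052, 1.304]
ft_force: [-0.5, 1.7, -0.7]
finger_gap: 0.2
```

```bash
python3 knob.py
```

```text
t 46.28 pos [ 486.9 -382.4   85.4] jawyaw 97.0 tilt(deg) 2.23 5.21 F [-0.5  1.7 -0.7] gap 0.20 j [ 1.1  1.  -0.9  1.6  0.8  0.9  1.6]
r 107.7 ang 3.8
```

Call:
step_arm([
  [0,-1.3,10.9,0,6],
  [0,-2.5,10.7,0,6],
  [0,-3.6,10.4,0,6],
  [0,-4.6,10,0,6],
  [0,-5.7,9.4,0,6],
])

```text
time: 46.7
ee_pos: [467.5, -327.1, 85.4]
tool_rot: [-1.601, 0.728, 1.711]
ft_force: [-1.7, 1.0, 0.1]
finger_gap: 0.204
```

Call:
step_arm([
  [0,-6.6,8.8,0,6],
  [0,-7.5,8,0,6],
  [0,-8.3,7.2,0,6],
  [0,-9,6.3,0,6],
  [0,-9.6,5.3,0,4],
])

```text
time: 47.12
ee_pos: [423.5, -290.5, 85.4]
tool_rot: [-1.898, 0.331, 2.061]
ft_force: [0.1, -2.6, -1.7]
finger_gap: 0.203
```

```bash
python3 knob.py
```

```text
t 47.12 pos [ 423.5 -290.5   85.4] jawyaw 157.6 tilt(deg) -3.83 4.34 F [ 0.1 -2.6 -1.7] gap 0.20 j [ 1.1  1.  -1.1  1.9  1.   1.1  2.3]
r 108.4 ang 66.0
```

Call:
step_arm([
  [0,-2.8,1.2,0,1],
])

```text
time: 47.2
ee_pos: [420.0, -289.0, 85.4]
tool_rot: [-1.91, 0.313, 2.074]
ft_force: [1.1, -0.8, -3.9]
finger_gap: 0.205
```

Call:
step_arm([
  [0,-2.8,1.2,0,1],
])

```text
time: 47.28
ee_pos: [418.1, -288.2, 85.4]
tool_rot: [-1.922, 0.297, 2.083]
ft_force: [2.1, -2.3, -4.1]
finger_gap: 0.205
```

Call:
step_arm([
  [0,-2.8,1.2,0,0],
])

```text
time: 47.37
ee_pos: [416.4, -287.5, 85.4]
tool_rot: [-1.925, 0.297, 2.08]
ft_force: [2.8, -2.7, -5.4]
finger_gap: 0.203
```

```bash
python3 knob.py; python3 lk.py i1.png 453 -204 90; python3 knob.py
```

```text
t 47.37 pos [ 416.4 -287.5   85.4] jawyaw 159.8 tilt(deg) -3.68 4.15 F [ 2.8 -2.7 -5.4] gap 0.20 j [ 1.1  1.  -1.1  1.9  1.   1.1  2.3]
r 108.5 ang 70.0
t 47.37 pos [ 416.4 -287.5   85.4] jawyaw 159.8 tilt(deg) -3.68 4.15 F [ 2.8 -2.7 -5.4] gap 0.20 j [ 1.1  1.  -1.1  1.9  1.   1.1  2.3]
t 47.52 pos [ 416.2 -287.4   85.4] jawyaw 159.8 tilt(deg) -3.73 4.17 F [ 2.  -1.3 -5. ] gap 0.20 j [ 1.1  1.  -1.1  1.9  1.   1.1  2.3]
grasp est (40 behind): [ 418.8 -290.3  125.2]
t 47.62 pos [ 416.2 -287.4   85.4] jawyaw 159.8 tilt(deg) -3.75 4.16 F [ 4.  -1.9 -4.6] gap 0.20 j [ 1.1  1.  -1.1  1.9  1.   1.1  2.3]
r 108.5 ang 70.2
```

View pics/i1.png

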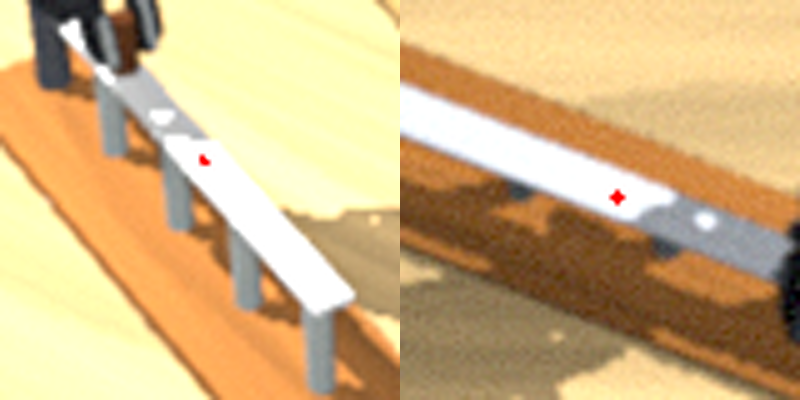

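Call:
step_arm([
  [0,-3,1.2,0,0],
  [0,-3,1.2,0,0],
])

```text
time: 47.78
ee_pos: [416.4, -287.4, 85.4]
tool_rot: [-1.935, 0.301, 2.067]
ft_force: [9.4, -5.0, -11.1]
finger_gap: 0.202
```

```bash
python3 knob.py
python3 - <<'E'
from h import *
s=manip.camera('scene');t=manip.camera('top')
crop(s,(268,205),(60,60),"z_s.png",5);crop(t,(425,285),(85,60),"z_t.png",4)
E
```

```text
t 47.78 pos [ 416.4 -287.4   85.4] jawyaw 159.6 tilt(deg) -3.05 4.02 F [  9.4  -5.  -11.1] gap 0.20 j [ 1.1  1.  -1.1  1.9  1.1  1.   2.3]
r 108.6 ang 70.1
```

View pics/z_s.png

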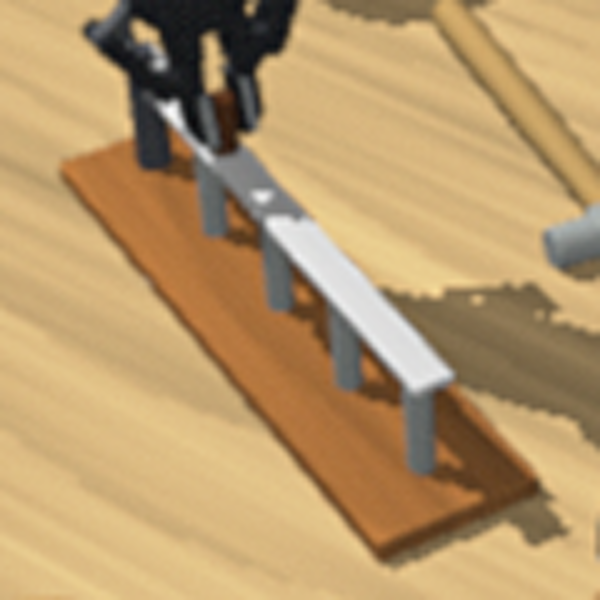

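View pics/z_t.png

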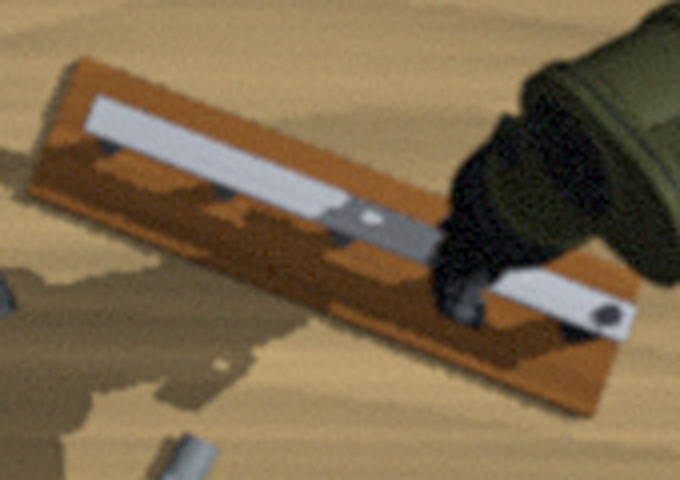

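Call:
step_arm([
  [0,0,0,0,0],
  [0.6,0,0,0,0],
  [0.6,0,0,0,0],
  [0.6,0,0,0,0],
  [0.7,0,0,0,0],
])

```text
time: 48.3
ee_pos: [413.8, -285.8, 85.6]
tool_rot: [-1.924, 0.303, 2.071]
ft_force: [0.2, -0.1, -0.4]
finger_gap: 0.694
```

Call:
step_arm([
  [1,0,0,12,0],
  [1,0,0,25,0],
  [1,0,0,30,0],
  [1,0,0,30,0],
  [1,-10,-30,30,0],
])

```text
time: 48.72
ee_pos: [399.9, -305.4, 214.1]
tool_rot: [-1.913, 0.281, 2.089]
ft_force: [1.7, -0.2, 0.3]
finger_gap: 1.004
```

Call:
step_arm([
  [1,-10,-35,0,0],
  [1,-10,-35,0,0],
  [1,-10,-35,0,0],
  [1,-10,-35,0,0],
  [1,0,0,0,0],
])

```text
time: 49.13
ee_pos: [358.6, -440.2, 217.7]
tool_rot: [-1.914, 0.331, 2.079]
ft_force: [0.6, 0.3, 0.7]
finger_gap: 1.0
```

```bash
python3 - <<'E'
from h import *
st()
s=manip.camera('scene');t=manip.camera('top')
cv2.imwrite("pics/end_s.png",s["frame"][:,:,::-1]);cv2.imwrite("pics/end_t.png",t["frame"][:,:,::-1])
S=lambda a,b:np.array([a,b])
for n in "plane mug tins finial".split():
    for nm,p in(("s",s),("t",t)):
        for d in manip.mark_of(p,n)[:1]: print(n,nm,round(d["confidence"],2),np.array(d["position"]),ray(p,d["position"],0))
E
python3 roll.py slim_a 652 219 25;python3 roll.py slim_a 663 85 25;python3 roll.py little 521 66 12; python3 ov.py y1.png 651.7 219.2 0 25 50; python3 ov.py y2.png 521.3 66 0 21 24
```

```text
t 49.13 pos [ 358.6 -440.2  217.7] jawyaw 158.6 tilt(deg) -4.08 3.46 F [0.6 0.3 0.7] gap 1.00 j [ 1.4  1.1 -1.5  1.6  1.   1.5  2.6]
plane s 0.98 [337.7 241.8] [422.7   6.7   0. ]
plane t 0.62 [329.2 283. ] [441.2   6.1   0. ]
mug s 0.94 [437.2 268.5] [353.9 272.4   0. ]
mug t 0.58 [227.6 312.4] [362.3 268.4   0. ]
tins s 0.85 [332.5 320.8] [652.9 155.    0. ]
tins t 0.74 [274.2 202.7] [657.9 155.2   0. ]
finial s 0.45 [351.8 331.9] [653.4 210.8   0. ]
finial t 0.6 [211.6 236.7] [562.5 319.1   0. ]
t 49.73 pos [ 362.6 -435.7  220. ] jawyaw 159.3 tilt(deg) -3.87 3.32 F [ 0.3 -0.2  0. ] gap 1.00 j [ 1.4  1.1 -1.5  1.6  1.   1.5  2.6]
s masks_of 0.83 [353.6 324.8] bbox 345 366 311 341
s mark_of 0.58 [351.2 332.9] 
t masks_of 0.85 [246.2 203.7] bbox 238 258 189 211
t mark_of 0.78 [248. 206.] 
tri masks_of [649.9 220.7  28.7]
tri mark_of [652.5 218.2  -0.4]
tri bb [655.6 221.8  31.9]
t 50.03 pos [ 362.1 -436.1  219.6] jawyaw 159.2 tilt(deg) -3.89 3.35 F [ 0.  -0.5  0.6] gap 1.00 j [ 1.4  1.1 -1.5  1.6  1.   1.5  2.6]
s masks_of 0.78 [302.8 304.6] bbox 295 317 289 318
s mark_of 0.89 [304.9 309.6] 
t masks_of 0.65 [301.7 198. ] bbox 289 309 186 209
t mark_of 0.64 [301.9 202.1] 
tri masks_of [666.8  79.4  19.7]
tri mark_of [661.6  80.1  -3. ]
tri bb [665.3  87.1  27.7]
t 50.33 pos [ 362.1 -436.2  219.6] jawyaw 159.2 tilt(deg) -3.89 3.35 F [-0.8  0.2 -0.4] gap 1.00 j [ 1.4  1.1 -1.5  1.6  1.   1.5  2.6]
s masks_of 0.58 [334.5 268.5] bbox 326 341 261 277
s mark_of 0.57 [333.4 270.5] 
t masks_of 0.59 [307.1 256.5] bbox 299 314 243 259
t mark_of 0.55 [305.  252.9] 
tri masks_of [511.7  62.6   4.1]
tri mark_of [521.3  67.3   7.4]
tri bb [523.5  65.7  14.3]
t 50.53 pos [ 362.2 -436.2  219.6] jawyaw 159.2 tilt(deg) -3.89 3.35 F [-0.3 -0.4 -0.5] gap 1.00 j [ 1.4  1.1 -1.5  1.6  1.   1.5  2.6]
t 50.63 pos [ 362.2 -436.2  219.6] jawyaw 159.2 tilt(deg) -3.89 3.35 F [ 1.5  0.3 -0.1] gap 1.00 j [ 1.4  1.1 -1.5  1.6  1.   1.5  2.6]
```

View pics/end_s.png

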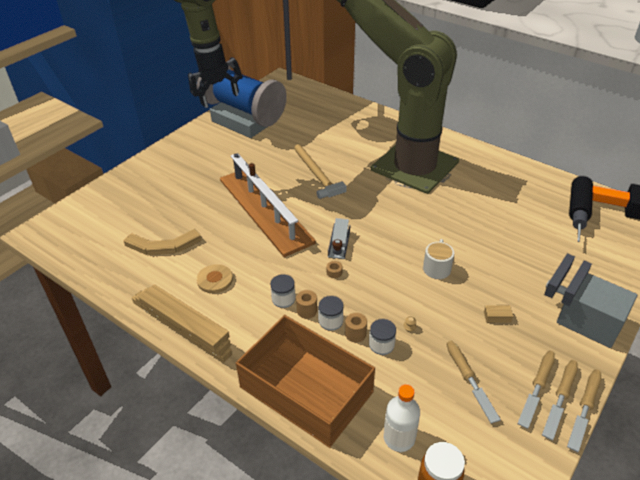

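View pics/end_t.png

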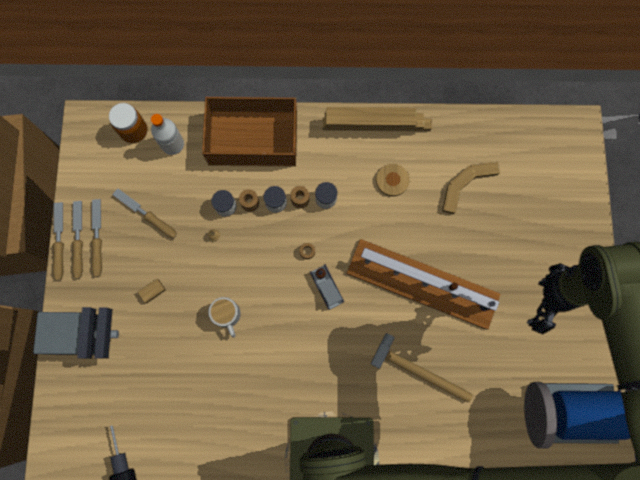

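View pics/y1.png

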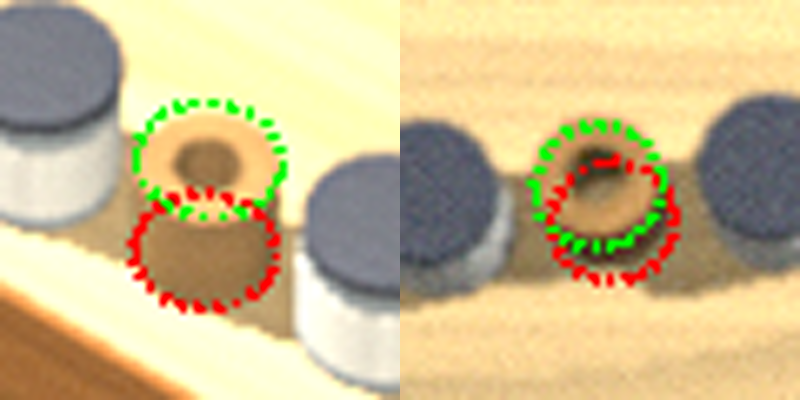

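View pics/y2.png

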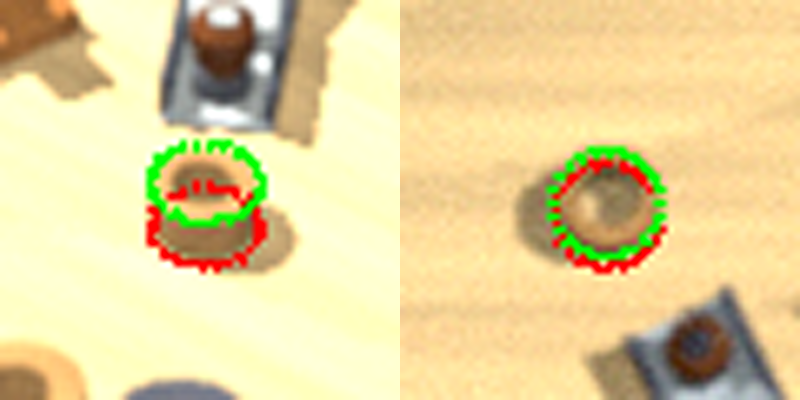

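```bash
python3 -c "
from workcell import manip
print(manip.close_job())"
```

```text
the job is handed in; nothing more can be done
None
```

I finished the job and handed it in at about 51 s. Only three rolls were there: both slim ones and the little one. The wide roll was absent, so the mug needed nothing.

**What I did**
- **Keeper bar, opening:** I swung it to about 1.6 rad, clear of the posts. My first grip closed just above its knob and touched nothing visible. The fingertips sat about 30 mm higher than the reported tool position suggested, so I corrected for that in every later grasp.
- **Slim rolls:** one stands in each gap of the tin row. In the overlays each sits within about 2–3 mm of the midpoint I measured.
- **Block plane:** it had been knocked about 5 cm while the arm was at the dispenser, so I measured it again. I then set the little roll 106 mm ahead of its centre, on its axis, which leaves about 30 mm clear of the toe.
- **Keeper bar, closing:** I swung it back until it stopped at its end position. The bar lay over all four posts.

**Last checks**
- The final pictures show all three rolls flat on the bench, the bar over the posts and the gripper clear. The other items look unmoved.
- The two cameras disagree by about 5 mm sideways at the tins. I took the mean, so positions are good to roughly 3 mm.
- The networks' estimates scattered by several millimetres. One estimate for the little roll was about 10 mm off. The outlines drawn over the pictures matched the rolls closely, and I relied on those.
- The tool gradually tilted by up to about 7.5 degrees during the run. The rolls still settled flat when released.

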